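# Stack a finial in the angle jig and take a spot temperature reading

## Task

The finial's body block already sits in the tilted pocket of the angle jig: lay the brass spacer plate flat in the pocket on top of it, then the copper cap on the spacer with its round boss outwards, both down fully and squarely between the walls. Then take the spot thermometer from its leaning rest, point it straight at the face of the boss, square to it and about 50 mm away without touching the stack, and hold it steady for two seconds; finally lay the thermometer back in its rest, nose down against the stop. Leave everything else on the bench where it is.

Things in the scene. Friction and masses are not known exactly. Their poses are not given: they have to be found in the camera images.
- jig: fixed steel angle jig, base 120 (x) x 110 (y) x 12 mm, origin at the centre of its underside. Its pocket, 61 x 61 mm inside, faces up and to its -x side, tilted 30 degrees, with 8 mm thick walls: whole on the low and high sides; on the two y sides only 11 mm returns at the corners, leaving 42 mm gaps for the fingers, open down to 16 mm below the seat
- seat (a point): the seat in the jig's tilted pocket: centre of the upper face of the 16 mm aluminium body block already in it. z square out of the pocket (30 degrees from vertical, leaning to the jig's -x side), x up the slope, y level across it. The pocket's walls rise 17 mm above this point along z
- spacer: loose square brass plate 56 x 56 x 10 mm with a 24 mm hole through the middle, lying flat; origin at the centre of its underside, z up through its thickness, x and y along its sides
- spacer_mid (a point): centre of the spacer, 5 mm above its underside
- cap: loose copper cap: square plate 56 x 56 x 10 mm with a round boss 30 mm in diameter and 14 mm high on top (24 mm in all), boss up; origin at the centre of its underside, z up through the boss, x and y along the plate's sides
- cap_face (a point): centre of the flat top of the cap's boss, 24 mm above the cap's underside; axes as the cap's
- thermometer: straight pen-like spot thermometer, 150 mm long: dark round barrel, 26 mm in diameter, for 50 mm from the nose, then a grey handle 30 mm wide (its y) x 26 mm (its x). Origin: the lens at the nose; z from the nose up along the handle (it looks along -z); display on the +x side. Starts in the rest, nose down. Good grip: 108 mm from the nose, across the 30 mm
- nose (a point): the centre of the lens at the thermometer's nose (the thermometer's origin); axes as the thermometer's
- rest: rest for the thermometer, fixed: steel base plate 130 (x) x 110 (y) x 12 mm with a leaning trough. Origin: centre of the base's underside on the bench
- cradle_stop (a point): centre of the stop plate at the bottom of the trough: where the thermometer's nose lies when home. z up along the trough (35 degrees from vertical, leaning to the rest's -x side), y level across, x out of its open side. Floor 13 mm away towards -x; side walls 36 mm apart, reaching z = 68 mm and x = 15 mm; above them a 14 mm wide strip of floor goes on to z = 98 mm
- file: bystander: small flat file with a wooden grip, 120 mm long along its y, 16 mm high; origin underneath
- hammer: bystander: hammer lying flat along its x; origin underneath
- dapping_block: bystander: 40 mm steel cube with shallow round hollows; origin at the centre of its underside
- copper_bowl: bystander: small copper bowl, 60 mm across, 24 mm high; origin at the centre of its underside
- jar: bystander: closed amber jar, 60 mm across, 70 mm high; origin at the centre of its underside
- punch: bystander: steel doming punch standing on its foot, 44 mm across, 71 mm high; origin at the centre of its underside
- rivet_tin: bystander: flat round tin, 60 mm across, 30 mm high; origin at the centre of its underside
Mind the look-alikes: they are no part of the job. Leave any brown or red look-alike of the thermometer alone.

How it is judged:
By the outcome, as a careful person would: the job done as asked, in the order asked, and still so for the second after the job is handed in, with the robot touching nothing.
It also fails if it takes over 72 s, if anything falls off the work surface, if the arm or the gripper's body presses on something with over 40 N, if the wrist force passes 120 N, or if a joint passes its speed limit or range.

## Robot

A 6-joint arm with a two-finger parallel gripper is mounted at the origin on the work surface. World frame = base frame: x ahead of the robot, y to its left, z up, the work surface at z = 0. Lengths are in mm, angles in rad, forces in N, time in s.
With the tool pointing down it reaches from about 300 to 775 mm from the base axis. Payload 14.6 kg.
Tool frame: the origin (TCP) lies between the finger pads; the fingertips stand manip.nose_length ahead of it and the grasp point (between the pads) lies 11 mm behind it (manip.nose_length is the distance from the TCP to the fingertips, in mm); z points along the fingers, y is the line along which they close (so a half turn about z gives the same grasp; the last joint's range is limited). The gripper opens to 94 mm and grips with 3 to 60 N. Pads are 16 mm wide; open, the fingers measure 119 mm over their backs; the gripper's body (75 mm by 177 mm) begins 78 mm behind the grasp point.
Start: joints at [-1.373, 0.3, 1.521, -0, 1.321, -0.067], TCP at [143.937, -530.821, 213.446] pointing down, gripper open.
Joint ranges: [-3.03, 3.03], [-0.79, 2.21], [0.23, 2.52], [-1.04, 4.18], [0, 3.07], [-2.55, 2.55]. Speed limits (rad/s): [2.22, 2.22, 2.57, 3.14, 3.14, 3.14].

## Interface

Orientations are given as [roll, pitch, yaw] about the fixed x, y, z axes, in that order (R = Rz(yaw) Ry(pitch) Rx(roll)).
In Python, from cell import manip, cams, job gives the robot as it stands.
- The arm moves only by the tool jog_arm, never from a script. Its argument "commands" is a list of rows, each an object of numbers: "dx", "dy", "dz": the shift along the tool's x, y, z each as a share of 40 mm, from -1 to 1; "ax", "ay", "az": the turn, a rotation vector about the tool's x, y, z each as a share of 10 degrees, from -1 to 1; "gripper": the closure, from 0 (fully open) to 1 (shut). A call has 1 to 10 rows; each row shifts and turns the commanded pose from where the row before left it, along the tool's axes as they then stand; what a row does not reach is not made up. A row lasts 1/8 s, in which the tool goes at most 62.5 mm and 10.7 degrees, less where a joint would pass 70% of its speed; a pose out of reach is approached as far as the arm can. A call with a number of a shift or a turn outside -1 to 1 is refused whole. A call with a gripper value outside its range is refused whole. The fingers move at their own pace and stop on an object; "squeeze" is the grip in N (left out, the last holds). Time passes only in rows, so rows that do not move let the fingers close. It gives the time, the measured TCP pose, the force, the opening and the grip force at its end, in the units of the state.
- manip.read_state(): the state, without advancing time (a new reading comes with each control period).
- cams.camera(name): name is "side" or "top"; returns a dict with "image" (400x640x3 uint8, red, green, blue), "fx", "fy", "cx", "cy" (pixels), "dist_coeffs" ([k1, k2, p1, p2, k3] as OpenCV has them; the pictures are not rectified), "world_to_cam" (4x4, takes a point from world to camera coordinates). Camera axes: x right, y down, z forward; pixel columns grow to the right and rows downward; lengths in mm; the calibration is good to about 2 mm. A picture is of the moment at which its call begins. There is no depth.
- job.sign_off(): hands the job in; it is judged then, once.
The state is a dict: "clock": time; "joints": joint angles; "qd": joint speeds; "effort": joint torques, N m; "eef_pos": TCP position; "eef_rot": TCP orientation; "wrist_force": force on the tool from outside, world axes, zero at the start; "moment": the same for the moment, N m; "finger_gap": finger opening in mm; "finger_force": force on a finger pad.
Only numpy, scipy, OpenCV 4.12 (cv2) and the standard library are available. Lean on these libraries where they do the work, as an engineer would, in place of code of your own. Each camera call takes 0.05 s, during which the arm holds its last target. There are 200 camera calls.

## Working session

There is one attempt and no reset: what is moved stays moved. The work goes in short steps, Python scripts to look and compute and a tool call to move; the robot and the scene stay as the last step left them, time stands still between calls to the robot, and variables do not carry over. Pictures are saved under pics/ and viewed, at most 10 in all, crops included, and the job is handed in when it is done.

Besides the shell and the picture viewer there is one more tool, called after "Call:" as name(argument=value, ...) on one line, values as JSON. jog_arm: Moves the arm, as the interface text tells. Shift numbers are shares of 40 mm and turn numbers shares of 10 degrees, none past 1 either way. Its arguments: {"type":"object","properties":{"commands":{"type":"array"},"squeeze":{"type":"number"}},"required":["commands"]}

```bash
ls; mkdir -p pics; python3 - <<'E'
from cell import manip,cams,job
import cv2,numpy as np
print(manip.read_state(), manip.nose_length)
for n in ["side","top"]:
    c=cams.camera(n); cv2.imwrite(f"pics/{n}0.png",cv2.resize(c["image"][:,:,::-1],(800,500),interpolation=cv2.INTER_CUBIC)); np.save(f"{n}0.npy",c,allow_pickle=True)
    print(n,c["fx"],c["fy"],c["cx"],c["cy"],c["dist_coeffs"],np.round(c["world_to_cam"],3).tolist())
E
```

```text
pics
{'clock': 0.0, 'joints': array([-1.37259444e+00,  3.00504914e-01,  1.52158824e+00, -1.68588547e-05,
        1.32069251e+00, -6.66196973e-02]), 'qd': array([ 4.15996314e-04, -1.94789064e-03, -1.14058567e-03,  6.40403665e-04,
       -4.12000224e-05,  2.96570698e-03]), 'effort': array([ 3.87135791e-03, -5.31803513e+01, -3.52733946e+01,  7.10428390e-02,
        2.43738864e-02, -9.42697943e-05]), 'eef_pos': array([ 143.88754063, -530.58026579,  212.86474878]), 'eef_rot': array([-3.14040120e+00, -6.31262920e-05,  2.64825733e-01]), 'wrist_force': array([ 0.26933507,  0.68612542, -0.12118978]), 'moment': array([ 0.01239266, -0.06903379,  0.05653203]), 'finger_force': 0.0, 'finger_gap': 93.56273221825957} 8.0
side 361.01837230976133 361.01837230976133 321.45984354532453 199.10526973588955 [0.00164144 0.         0.         0.         0.        ] [[-0.885, -0.465, -0.001, 487.122], [-0.265, 0.508, -0.82, 186.418], [0.382, -0.725, -0.573, 750.484], [0.0, 0.0, 0.0, 1.0]]
top 405.92143751650235 405.92143751650235 315.45077726617217 200.1378585858512 [0.02650024 0.         0.         0.         0.        ] [[0.014, -1.0, 0.027, -27.01], [-0.997, -0.016, -0.075, 568.957], [0.076, -0.026, -0.997, 1040.669], [0.0, 0.0, 0.0, 1.0]]
```

View pics/side0.png

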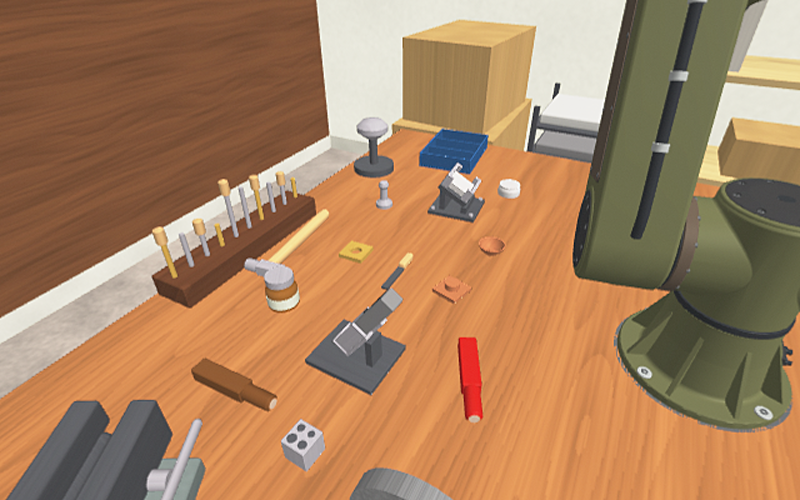

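View pics/top0.png

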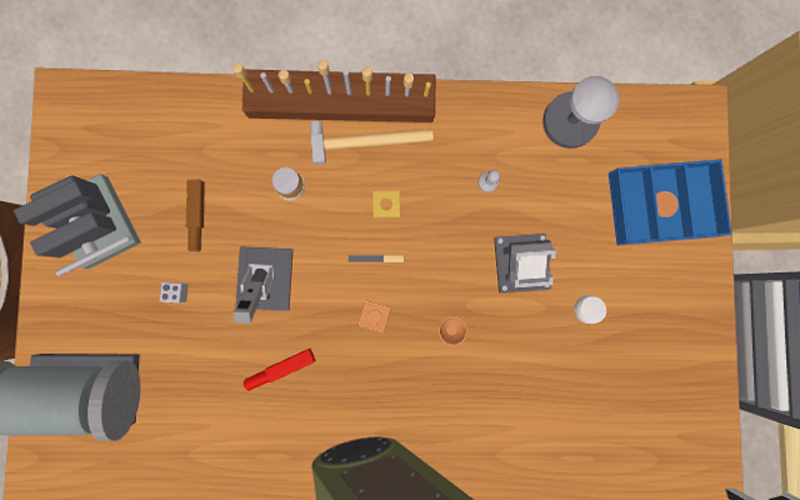

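The side view shows the rest at about (355,350), the jig at (457,195), the spacer at (356,251) and the cap at (452,288). In the top view they are at (264,278), (524,263), (386,204) and (374,317).

There are three thermometer candidates in the top view:
- **Grey/dark one** at (255,285): it is leaning in the rest and fits the description.
- **Brown one** at (195,214): a look-alike.
- **Red one** at (279,369): a look-alike.

I'll enlarge all of these next.

```bash
cat > crop.py <<'E'
import cv2,numpy as np
def tiles(specs,out,w=80,h=60,s=5):
    T=[]
    for img,x,y in specs:
        c=cv2.resize(img[y:y+h,x:x+w,::-1],(w*s,h*s),interpolation=cv2.INTER_CUBIC).copy()
        for k in range(0,w,10):
            cv2.line(c,(k*s,0),(k*s,6),(255,0,255),1); cv2.putText(c,str(x+k),(k*s+1,15),0,.33,(255,0,255),1)
        for k in range(0,h,10):
            cv2.line(c,(0,k*s),(6,k*s),(255,0,255),1); cv2.putText(c,str(y+k),(8,k*s+4),0,.33,(255,0,255),1)
        T.append(c)
    cv2.imwrite(out,np.vstack([np.hstack(T[:2]),np.hstack(T[2:])]))
E
python3 - <<'E'
from crop import *
t=np.load("top0.npy",allow_pickle=True).item()["image"];s=np.load("side0.npy",allow_pickle=True).item()["image"]
tiles([(t,172,192),(t,380,180),(t,270,133),(t,260,223)],"pics/tt.png")
tiles([(s,240,228),(s,330,125),(s,245,170),(s,322,200)],"pics/ss.png",w=90,h=66,s=4)
E
```

```text
(no output)
```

View pics/tt.png

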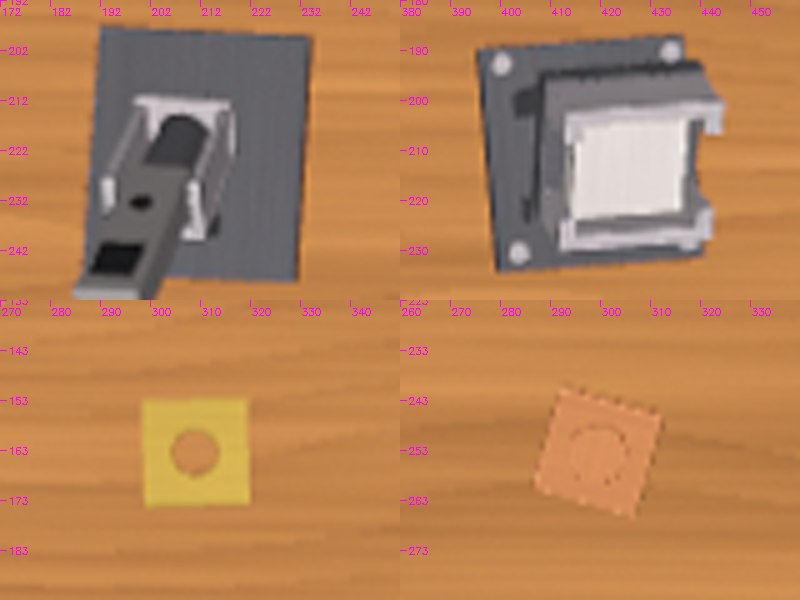

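View pics/ss.png

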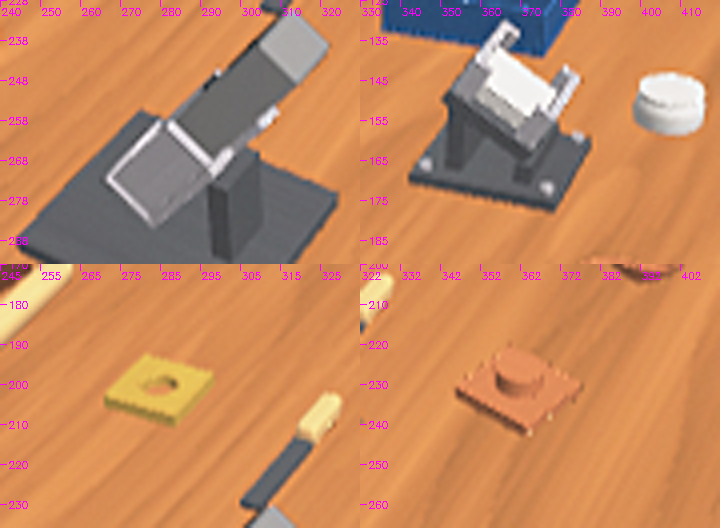

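Both close-ups agree. The grey thermometer with the dark barrel lies in the rest, handle end at about (310,235) in the side view. The spacer is the brass square with a hole at (308,163) in the top view, and the cap is the copper square with a boss at (299,254). The white jig block is at (426,213). One closer crop of the pocket rim and trough will fix the seat and cradle offsets.

```bash
python3 - <<'E'
from crop import *
t=np.load("top0.npy",allow_pickle=True).item()["image"];s=np.load("side0.npy",allow_pickle=True).item()["image"]
tiles([(t,403,197),(s,344,128),(t,180,208),(s,266,225)],"pics/jj.png",w=50,h=37,s=8)
E
```

```text
(no output)
```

View pics/jj.png

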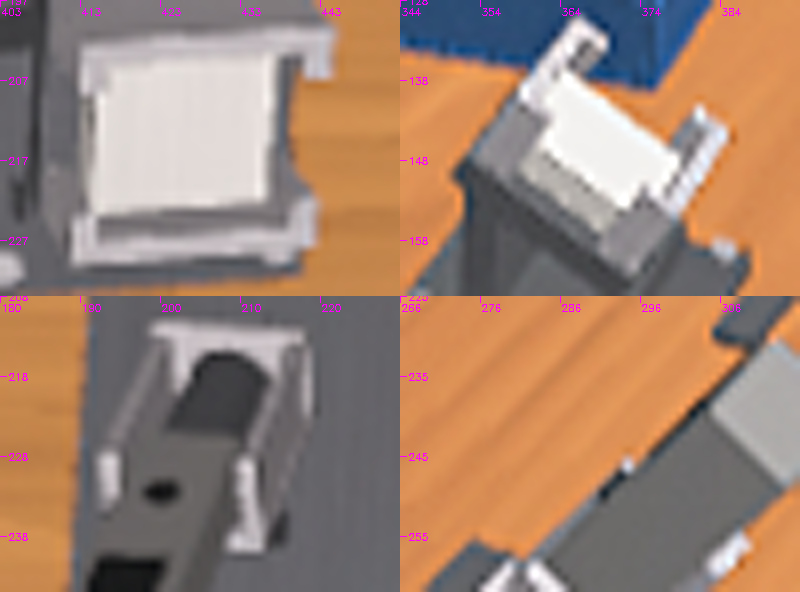

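```bash
cat > fit.py <<'E'
import numpy as np,cv2
from scipy.optimize import least_squares
from scipy.spatial.transform import Rotation as Ro
C={n:np.load(n+"0.npy",allow_pickle=True).item() for n in("top","side")}
def proj(n,P,d=np.zeros(6)):
    c=C[n];M=c["world_to_cam"];p=np.atleast_2d(P)@M[:3,:3].T+M[:3,3]
    p=Ro.from_rotvec(d[3:]).apply(p)+d[:3]
    K=np.array([[c["fx"],0,c["cx"]],[0,c["fy"],c["cy"]],[0,0,1.]])
    return cv2.projectPoints(p.reshape(-1,1,3),np.zeros(3),np.zeros(3),K,c["dist_coeffs"])[0].reshape(-1,2)
def src(x0,y0,s,*uv): return [(x0+(u+.5)/s-.5,y0+(v+.5)/s-.5) for u,v in uv]
Rz=lambda a:Ro.from_euler('z',a).as_matrix()
Ry=lambda a:Ro.from_euler('y',a).as_matrix()
sq=lambda h,z:[(h,h,z),(h,-h,z),(-h,-h,z),(-h,h,z)] # image TL,TR,BR,BL in top
obs=[] # obj,frame(0 body,1 sub),cam,pts,pix
def add(o,f,n,P,px): obs.append((o,f,n,np.array(P,float),np.array(px)))
J=[(60,55,12),(60,-55,12),(-60,-55,12),(-60,55,12)]
R=[(65,55,12),(65,-55,12),(-65,-55,12),(-65,55,12)]
add('jig',0,'top',J,src(380,180,5,(76,50),(283,36),(303,255),(97,272)))
add('jig',1,'top',sq(38.5,17),src(403,197,8,(80,46),(338,28),(318,245),(70,265)))
add('jig',1,'side',sq(38.5,17),src(344,128,8,(119,93),(178,17),(327,132),(282,212)))
add('jig',0,'side',[J[0],J[3],J[2]],src(330,125,4,(49,175),(195,204),(230,139)))
add('rest',0,'top',R[:3],src(172,192,5,(101,27),(312,37),(298,281)))
add('rest',0,'side',[R[1],R[2]],src(240,228,4,(142,110),(338,195)))
add('rest',1,'side',[(0,0,150)],src(240,228,4,(296,48)))
add('rest',1,'top',[(13,15,50),(13,-15,50)],src(180,208,8,(165,136),(243,136)))
add('rest',1,'top',[(13,15,150),(13,-15,150)],src(172,192,5,(78,288),(158,290)))
S=sq(28,10)
add('spacer',0,'top',S+[(0,0,10)],src(270,133,5,(142,100),(249,98),(251,203),(146,207),(195,153)))
add('spacer',0,'side',[S[0],S[1],S[2],S[3]],src(245,170,4,(104,133),(149,90),(213,110),(174,151)))
add('cap',0,'top',S,src(260,223,5,(162,90),(262,114),(233,217),(135,184)))
add('cap',0,'side',[S[0],S[3],S[2]],src(322,200,4,(97,124),(167,160),(222,121)))
names=['jig','rest','spacer','cap'];tilt={'jig':-np.pi/6,'rest':-np.radians(35)}
def unpack(v):
    d={n:v[3*i:3*i+3] for i,n in enumerate(names)}
    return d,{'jig':v[12:14],'rest':v[14:16]},{'top':v[16:22]*.01*np.array([100,100,100,.1,.1,.1]),'side':v[22:28]*.01*np.array([100,100,100,.1,.1,.1])}
def world(o,f,P,d,s):
    if f: P=P@Ry(tilt[o]).T+[s[o][0],0,s[o][1]]
    return P@Rz(d[o][2]).T+[d[o][0],d[o][1],0]
def res(v,full=False):
    d,s,c=unpack(v);r=[proj(n,world(o,f,P,d,s),c[n])-px for o,f,n,P,px in obs]
    if full:return r
    return np.r_[np.concatenate(r).ravel()/.4,v[16:22]/[1.5,1.5,1.5,1,1,1],v[22:28]/[1.5,1.5,1.5,1,1,1]]
v0=np.r_[500,-300,.09,480,300,-.05,620,20,0,350,50,-.25,0,60,0,60,np.zeros(12)]
if __name__=="__main__":
    q=least_squares(res,v0,loss='soft_l1');d,s,c=unpack(q.x);np.save("fit.npy",q.x)
    print(q.cost,{k:np.round(x,3) for k,x in d.items()},s,c)
    for (o,f,n,_,_),r in zip(obs,res(q.x,True)): print(o,f,n,np.round(r,1).tolist())
    for o in('jig','rest'):print(o,world(o,1,np.zeros((1,3)),d,s))
E
python3 fit.py
```

```text
39.31078660805644 {'jig': array([ 5.46747e+02, -2.91053e+02,  9.30000e-02]), 'rest': array([ 5.05665e+02,  2.51954e+02, -2.70000e-02]), 'spacer': array([ 6.68136e+02, -7.16000e-01,  4.00000e-02]), 'cap': array([429.549,  21.265, -44.242])} {'jig': array([-8.24468313, 78.46171624]), 'rest': array([13.00022826, 35.68491302])} {'top': array([-8.85050868e-02, -6.19968396e-01,  2.48917364e+00,  4.88494140e-04,
       -2.18245002e-04, -5.11282763e-04]), 'side': array([ 6.82690456e-01,  1.22385465e+00,  3.62281779e-01, -7.09408943e-04,
        8.41801426e-04,  2.92274194e-04])}
jig 0 top [[0.2, -0.4], [-0.3, -0.8], [0.3, 0.4], [0.3, 0.3]]
jig 1 top [[0.2, -0.0], [-0.4, -0.2], [-0.5, 0.4], [-0.1, 0.3]]
jig 1 side [[-0.3, -0.1], [-0.3, -0.4], [0.6, -0.2], [-0.2, 0.4]]
jig 0 side [[-0.3, -0.3], [0.2, -0.1], [0.2, 0.0]]
rest 0 top [[0.0, 0.0], [0.0, -0.2], [0.0, 0.7]]
rest 0 side [[-0.5, -0.3], [0.7, -0.7]]
rest 1 side [[0.5, 0.2]]
rest 1 top [[-1.8, -0.7], [0.9, -0.2]]
rest 1 top [[-0.1, -0.0], [-2.5, 0.1]]
spacer 0 top [[0.3, 0.3], [-0.2, 0.2], [0.0, -0.0], [-0.0, -0.3], [0.4, -0.2]]
spacer 0 side [[-0.2, -0.1], [-0.9, 0.3], [0.3, 0.1], [0.1, 0.6]]
cap 0 top [[-0.0, -0.9], [0.5, 0.1], [0.5, 0.2], [-0.5, 1.0]]
cap 0 side [[-0.6, -0.0], [-0.0, 1.2], [-0.0, -0.1]]
jig [[ 538.53788916 -291.82118146   78.46171624]]
rest [[518.66082055 251.60419411  35.68491302]]
```

```bash
cat > plan.py <<'E'
import sys,json,numpy as np
from scipy.spatial.transform import Rotation as Ro
SP=np.array([668.1,-.7]);CP=np.array([429.5,21.3]);SEAT=np.array([538.5,-291.8,78.5])
def down(psi,lean=0): return Ro.from_euler('xyz',[np.pi,lean,psi])  # lean<0: fingers point ahead
RJ=down(.093,-np.pi/6)
def seat(h,dx=0,dy=0): # TCP pose: h along seat z, dx up slope
    F=Ro.from_euler('xyz',[0,-np.pi/6,.093]); return SEAT+F.apply([dx,dy,h]),RJ
def rows(p0,R0,way):
    """way: list of (pos,R,n) -> rows with carried rounding; prints calls of <=10"""
    out=[];p,R=np.array(p0,float),R0
    for tp,tR,n in way:
        for k in range(n):
            dt=R.inv().apply((np.array(tp)-p)/(n-k))/40; dr=(R.inv()*tR).as_rotvec(degrees=True)/(n-k)/10
            dt=np.round(dt,2);dr=np.round(dr,2)
            assert abs(dt).max()<=1 and abs(dr).max()<=1,(dt,dr)
            p=p+R.apply(dt*40);R=R*Ro.from_rotvec(dr*10,degrees=True)
            out.append({a:float(b) for a,b in zip(["dx","dy","dz","ax","ay","az"],np.r_[dt,dr]) if b})
    for i in range(0,len(out),10):print(json.dumps(out[i:i+10]))
def now():
    from cell import manip
    s=manip.read_state();print("t",round(s["clock"],2),s["eef_pos"].round(1),s["eef_rot"].round(3),"gap",round(s["finger_gap"],1),"F",s["wrist_force"].round(1),s["finger_force"])
    return s["eef_pos"],Ro.from_euler('xyz',s["eef_rot"])
E
python3 - <<'E'
from plan import *
p,R=now();Rt=down(.04)
rows(p,R,[([560,-110,200],Rt,15),([*SP,60],Rt,6),([*SP,10],Rt,3)])
E
```

```text
t 0.1 [ 143.9 -530.6  212.9] [-3.141 -0.     0.265] gap 94.2 F [-0.3  0.3 -0.4] 0.0
[{"dx": 0.85, "dy": -0.5, "dz": 0.02, "az": 0.09}, {"dx": 0.85, "dy": -0.51, "dz": 0.02, "az": 0.09}, {"dx": 0.84, "dy": -0.52, "dz": 0.02, "az": 0.09}, {"dx": 0.83, "dy": -0.53, "dz": 0.02, "az": 0.08}, {"dx": 0.82, "dy": -0.55, "dz": 0.02, "az": 0.09}, {"dx": 0.81, "dy": -0.56, "dz": 0.02, "az": 0.08}, {"dx": 0.8, "dy": -0.57, "dz": 0.02, "az": 0.09}, {"dx": 0.8, "dy": -0.58, "dz": 0.02, "az": 0.08}, {"dx": 0.79, "dy": -0.59, "dz": 0.02, "az": 0.09}, {"dx": 0.78, "dy": -0.61, "dz": 0.03, "az": 0.08}]
[{"dx": 0.77, "dy": -0.62, "dz": 0.02, "az": 0.09}, {"dx": 0.76, "dy": -0.63, "dz": 0.03, "az": 0.08}, {"dx": 0.75, "dy": -0.64, "dz": 0.02, "az": 0.09}, {"dx": 0.74, "dy": -0.65, "dz": 0.03, "az": 0.08}, {"dx": 0.72, "dy": -0.66, "dz": 0.02, "ax": -0.01, "az": 0.09}, {"dx": 0.47, "dy": -0.44, "dz": 0.58}, {"dx": 0.47, "dy": -0.44, "dz": 0.58}, {"dx": 0.47, "dy": -0.44, "dz": 0.58}, {"dx": 0.47, "dy": -0.43, "dz": 0.59}, {"dx": 0.47, "dy": -0.44, "dz": 0.58}]
[{"dx": 0.46, "dy": -0.43, "dz": 0.59}, {"dz": 0.42}, {"dz": 0.41}, {"dz": 0.42}]
```

Call:
jog_arm(commands=[{"dx":0.85,"dy":-0.5,"dz":0.02,"az":0.09},{"dx":0.85,"dy":-0.51,"dz":0.02,"az":0.09},{"dx":0.84,"dy":-0.52,"dz":0.02,"az":0.09},{"dx":0.83,"dy":-0.53,"dz":0.02,"az":0.08},{"dx":0.82,"dy":-0.55,"dz":0.02,"az":0.09},{"dx":0.81,"dy":-0.56,"dz":0.02,"az":0.08},{"dx":0.8,"dy":-0.57,"dz":0.02,"az":0.09},{"dx":0.8,"dy":-0.58,"dz":0.02,"az":0.08},{"dx":0.79,"dy":-0.59,"dz":0.02,"az":0.09},{"dx":0.78,"dy":-0.61,"dz":0.03,"az":0.08}])

```text
schema error: expected keys dx, dy, dz, ax, ay, az, gripper
```

Call:
jog_arm(commands=[{"dx":0.77,"dy":-0.62,"dz":0.02,"az":0.09},{"dx":0.76,"dy":-0.63,"dz":0.03,"az":0.08},{"dx":0.75,"dy":-0.64,"dz":0.02,"az":0.09},{"dx":0.74,"dy":-0.65,"dz":0.03,"az":0.08},{"dx":0.72,"dy":-0.66,"dz":0.02,"az":0.09},{"dx":0.47,"dy":-0.44,"dz":0.58},{"dx":0.47,"dy":-0.44,"dz":0.58},{"dx":0.47,"dy":-0.44,"dz":0.58},{"dx":0.47,"dy":-0.43,"dz":0.59},{"dx":0.47,"dy":-0.44,"dz":0.58}])

```text
schema error: expected keys dx, dy, dz, ax, ay, az, gripper
```

Call:
jog_arm(commands=[{"dx":0.46,"dy":-0.43,"dz":0.59},{},{}])

```text
schema error: expected keys dx, dy, dz, ax, ay, az, gripper
```

```bash
python3 - <<'E'
from plan import *
p,R=now();rows(p,R,[([*SP,60],down(.04),1),([*SP,10],down(.04),3)])
from cell import cams
from crop import *
t=cams.camera("top")["image"];s=cams.camera("side")["image"]
tiles([(t,270,130),(t,270,130),(s,235,155),(s,235,155)],"pics/a.png",w=80,h=60,s=5)
a=cv2.imread("pics/a.png");cv2.imwrite("pics/a1.png",np.hstack([a[:300,:400],a[300:,:400]]))
E
```

```text
t 0.1 [ 143.9 -530.6  212.9] [-3.141 -0.     0.265] gap 94.2 F [-0.3  0.3 -0.4] 0.0Traceback (most recent call last):
  File "<stdin>", line 2, in <module>
  File "plan.py", line 15, in rows
    assert abs(dt).max()<=1 and abs(dr).max()<=1,(dt,dr)
           ^^^^^^^^^^^^^^^^^^^^^^^^^^^^^^^^^^^^^
AssertionError: (array([16.12, -9.35,  3.83]), array([-0.01,  0.  ,  1.29]))
```

```bash
sed -i 's/out.append.*/out.append({**{a:float(b)+0. for a,b in zip(["dx","dy","dz","ax","ay","az"],np.r_[dt,dr])},"gripper":g})/; s/def rows(p0,R0,way):/def rows(p0,R0,way,g=0):/' plan.py; sed -i 's/print(json.dumps(out\[i:i+10\]))/print(json.dumps(out[i:i+10]).replace("-0.0,","0,").replace("0.0,","0,").replace(" ",""))/' plan.py
python3 - <<'E'
from plan import *
p,R=now();Rt=down(.04)
rows(p,R,[(p,Rt,2),([560,-110,200],Rt,15),([*SP,60],Rt,6)])
E
```

```text
t 0.1 [ 143.9 -530.6  212.9] [-3.141 -0.     0.265] gap 94.2 F [-0.3  0.3 -0.4] 0.0
[{"dx":0,"dy":0,"dz":0,"ax":0,"ay":0,"az":0.64,"gripper":0},{"dx":0,"dy":0,"dz":0,"ax":-0.01,"ay":0,"az":0.65,"gripper":0},{"dx":0.72,"dy":-0.67,"dz":0.02,"ax":0,"ay":0,"az":0,"gripper":0},{"dx":0.72,"dy":-0.67,"dz":0.02,"ax":0,"ay":0,"az":0,"gripper":0},{"dx":0.72,"dy":-0.67,"dz":0.02,"ax":0,"ay":0,"az":0,"gripper":0},{"dx":0.72,"dy":-0.67,"dz":0.02,"ax":0,"ay":0,"az":0,"gripper":0},{"dx":0.72,"dy":-0.67,"dz":0.02,"ax":0,"ay":0,"az":0,"gripper":0},{"dx":0.72,"dy":-0.67,"dz":0.02,"ax":0,"ay":0,"az":0,"gripper":0},{"dx":0.72,"dy":-0.67,"dz":0.02,"ax":0,"ay":0,"az":0,"gripper":0},{"dx":0.72,"dy":-0.68,"dz":0.02,"ax":0,"ay":0,"az":0,"gripper":0}]
[{"dx":0.72,"dy":-0.67,"dz":0.02,"ax":0,"ay":0,"az":0,"gripper":0},{"dx":0.72,"dy":-0.68,"dz":0.02,"ax":0,"ay":0,"az":0,"gripper":0},{"dx":0.72,"dy":-0.67,"dz":0.02,"ax":0,"ay":0,"az":0,"gripper":0},{"dx":0.72,"dy":-0.68,"dz":0.02,"ax":0,"ay":0,"az":0,"gripper":0},{"dx":0.72,"dy":-0.67,"dz":0.03,"ax":0,"ay":0,"az":0,"gripper":0},{"dx":0.73,"dy":-0.68,"dz":0.02,"ax":0,"ay":0,"az":0,"gripper":0},{"dx":0.72,"dy":-0.67,"dz":0.03,"ax":0,"ay":0,"az":0,"gripper":0},{"dx":0.47,"dy":-0.44,"dz":0.58,"ax":0,"ay":0,"az":0,"gripper":0},{"dx":0.47,"dy":-0.44,"dz":0.58,"ax":0,"ay":0,"az":0,"gripper":0},{"dx":0.47,"dy":-0.44,"dz":0.58,"ax":0,"ay":0,"az":0,"gripper":0}]
[{"dx":0.47,"dy":-0.44,"dz":0.58,"ax":0,"ay":0,"az":0,"gripper":0},{"dx":0.47,"dy":-0.43,"dz":0.59,"ax":0,"ay":0,"az":0,"gripper":0},{"dx":0.46,"dy":-0.44,"dz":0.58,"ax":0,"ay":0,"az":0,"gripper":0}]
```

Call:
jog_arm(commands=[{"dx":0,"dy":0,"dz":0,"ax":0,"ay":0,"az":0.64,"gripper":0},{"dx":0,"dy":0,"dz":0,"ax":0,"ay":0,"az":0.65,"gripper":0},{"dx":0.72,"dy":-0.67,"dz":0.02,"ax":0,"ay":0,"az":0,"gripper":0},{"dx":0.72,"dy":-0.67,"dz":0.02,"ax":0,"ay":0,"az":0,"gripper":0},{"dx":0.72,"dy":-0.67,"dz":0.02,"ax":0,"ay":0,"az":0,"gripper":0},{"dx":0.72,"dy":-0.67,"dz":0.02,"ax":0,"ay":0,"az":0,"gripper":0},{"dx":0.72,"dy":-0.67,"dz":0.02,"ax":0,"ay":0,"az":0,"gripper":0},{"dx":0.72,"dy":-0.67,"dz":0.02,"ax":0,"ay":0,"az":0,"gripper":0},{"dx":0.72,"dy":-0.67,"dz":0.02,"ax":0,"ay":0,"az":0,"gripper":0},{"dx":0.72,"dy":-0.68,"dz":0.02,"ax":0,"ay":0,"az":0,"gripper":0}])

```text
clock: 1.35
eef_pos: [366.3, -306.0, 206.9]
eef_rot: [-3.141, 0.0, 0.04]
wrist_force: [0.5, -1.3, 0.2]
finger_gap: 93.9
finger_force: 0.0
```

Call:
jog_arm(commands=[{"dx":0.72,"dy":-0.67,"dz":0.02,"ax":0,"ay":0,"az":0,"gripper":0},{"dx":0.72,"dy":-0.68,"dz":0.02,"ax":0,"ay":0,"az":0,"gripper":0},{"dx":0.72,"dy":-0.67,"dz":0.02,"ax":0,"ay":0,"az":0,"gripper":0},{"dx":0.72,"dy":-0.68,"dz":0.02,"ax":0,"ay":0,"az":0,"gripper":0},{"dx":0.72,"dy":-0.67,"dz":0.03,"ax":0,"ay":0,"az":0,"gripper":0},{"dx":0.73,"dy":-0.68,"dz":0.02,"ax":0,"ay":0,"az":0,"gripper":0},{"dx":0.72,"dy":-0.67,"dz":0.03,"ax":0,"ay":0,"az":0,"gripper":0},{"dx":0.47,"dy":-0.44,"dz":0.58,"ax":0,"ay":0,"az":0,"gripper":0},{"dx":0.47,"dy":-0.44,"dz":0.58,"ax":0,"ay":0,"az":0,"gripper":0},{"dx":0.47,"dy":-0.44,"dz":0.58,"ax":0,"ay":0,"az":0,"gripper":0}])

```text
clock: 2.6
eef_pos: [614.6, -54.7, 129.9]
eef_rot: [-3.142, 0.001, 0.04]
wrist_force: [1.1, -0.1, 0.6]
finger_gap: 94.1
finger_force: 0.0
```

Call:
jog_arm(commands=[{"dx":0.47,"dy":-0.44,"dz":0.58,"ax":0,"ay":0,"az":0,"gripper":0},{"dx":0.47,"dy":-0.43,"dz":0.59,"ax":0,"ay":0,"az":0,"gripper":0},{"dx":0.46,"dy":-0.44,"dz":0.58,"ax":0,"ay":0,"az":0,"gripper":0},{"dx":0,"dy":0,"dz":0,"ax":0,"ay":0,"az":0,"gripper":0}])

```text
clock: 3.1
eef_pos: [667.4, 0.3, 58.4]
eef_rot: [-3.141, 0.004, 0.041]
wrist_force: [0.1, 0.4, 0.5]
finger_gap: 94.0
finger_force: 0.0
```

```bash
python3 - <<'E'
from plan import *
p,R=now();rows(p,R,[([*SP,60],down(.04),1),([*SP,10],down(.04),3)])
from cell import cams
from crop import *
t=cams.camera("top")["image"];s=cams.camera("side")["image"]
tiles([(t,270,130),(t,270,130),(s,235,155),(s,235,155)],"pics/a.png",w=80,h=60,s=5)
a=cv2.imread("pics/a.png");cv2.imwrite("pics/a1.png",np.hstack([a[:300,:400],a[300:,:400]]))
E
```

```text
t 3.1 [6.674e+02 3.000e-01 5.840e+01] [-3.141  0.004  0.041] gap 94.0 F [0.1 0.4 0.5] 0.0
[{"dx":0.02,"dy":0.03,"dz":-0.04,"ax":0,"ay":0.02,"az":0.01,"gripper":0},{"dx":0,"dy":0,"dz":0.42,"ax":0,"ay":0,"az":0,"gripper":0},{"dx":0,"dy":0,"dz":0.42,"ax":0,"ay":0,"az":0,"gripper":0},{"dx":0,"dy":0,"dz":0.41,"ax":0,"ay":0,"az":0,"gripper":0}]
```

View pics/a1.png

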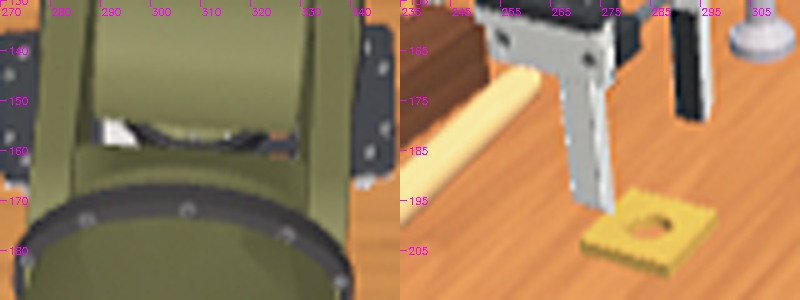

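The top view is blocked by the arm. The side view shows the open fingers straddling the spacer, with the near fingertip at about (277,197). I'll check that against the camera model.

```bash
python3 - <<'E'
from fit import *
d,s,c=unpack(np.load("fit.npy"))
P=Ro.from_euler('xyz',[-3.141,.004,.041]).apply([[sx*8,sy,8] for sy in(-47,-59.5,47) for sx in(1,-1)])+[667.4,.3,58.4]
print(proj('side',P,c['side']).round(1))
E
```

```text
[[271.9 196.2]
 [277.1 197.6]
 [269.3 198.6]
 [274.6 200.1]
 [289.6 179.1]
 [294.6 180.3]]
```

Call:
jog_arm(commands=[{"dx":0.02,"dy":0.03,"dz":0.38,"ax":0,"ay":0.02,"az":0.01,"gripper":0},{"dx":0,"dy":0,"dz":0.42,"ax":0,"ay":0,"az":0,"gripper":0},{"dx":0,"dy":0,"dz":0.41,"ax":0,"ay":0,"az":0,"gripper":0},{"dx":0,"dy":0,"dz":0,"ax":0,"ay":0,"az":0,"gripper":0},{"dx":0,"dy":0,"dz":0,"ax":0,"ay":0,"az":0,"gripper":1},{"dx":0,"dy":0,"dz":0,"ax":0,"ay":0,"az":0,"gripper":1},{"dx":0,"dy":0,"dz":0,"ax":0,"ay":0,"az":0,"gripper":1},{"dx":0,"dy":0,"dz":0,"ax":0,"ay":0,"az":0,"gripper":1},{"dx":0,"dy":0,"dz":0,"ax":0,"ay":0,"az":0,"gripper":1}], squeeze=30)

```text
clock: 4.32
eef_pos: [669.2, -2.0, 12.9]
eef_rot: [-3.142, -0.004, 0.038]
wrist_force: [-0.3, 0.2, 0.9]
finger_gap: 55.3
finger_force: 30.0
```

```bash
python3 - <<'E'
from plan import *
p,R=now()
h=p.copy();h[2]=150
A,RJ_=seat(60); B=A+[-40,100,60]
rows(p,R,[(h,R,4),(h,RJ_,4),(B,RJ_,8),(A,RJ_,3)],g=1)
E
```

```text
t 4.33 [669.2  -2.   12.9] [-3.142 -0.004  0.038] gap 55.3 F [-0.3  0.2  0.9] 30.000321865081787
[{"dx":0,"dy":0,"dz":-0.86,"ax":0,"ay":0,"az":0,"gripper":1},{"dx":0,"dy":0,"dz":-0.86,"ax":0,"ay":0,"az":0,"gripper":1},{"dx":0.01,"dy":0,"dz":-0.85,"ax":0,"ay":0,"az":0,"gripper":1},{"dx":0,"dy":0,"dz":-0.86,"ax":0,"ay":0,"az":0,"gripper":1},{"dx":0,"dy":0,"dz":0,"ax":0.02,"ay":0.74,"az":-0.08,"gripper":1},{"dx":0,"dy":0,"dz":0,"ax":0.02,"ay":0.75,"az":-0.08,"gripper":1},{"dx":0,"dy":0,"dz":0,"ax":0.02,"ay":0.74,"az":-0.07,"gripper":1},{"dx":0,"dy":0,"dz":0,"ax":0.02,"ay":0.75,"az":-0.08,"gripper":1},{"dx":-0.53,"dy":0.54,"dz":-0.45,"ax":0,"ay":0,"az":0,"gripper":1},{"dx":-0.52,"dy":0.54,"dz":-0.45,"ax":0,"ay":0,"az":0,"gripper":1}]
[{"dx":-0.53,"dy":0.54,"dz":-0.45,"ax":0,"ay":0,"az":0,"gripper":1},{"dx":-0.52,"dy":0.54,"dz":-0.45,"ax":0,"ay":0,"az":0,"gripper":1},{"dx":-0.53,"dy":0.54,"dz":-0.45,"ax":0,"ay":0,"az":0,"gripper":1},{"dx":-0.52,"dy":0.54,"dz":-0.45,"ax":0,"ay":0,"az":0,"gripper":1},{"dx":-0.53,"dy":0.54,"dz":-0.45,"ax":0,"ay":0,"az":0,"gripper":1},{"dx":-0.52,"dy":0.55,"dz":-0.44,"ax":0,"ay":0,"az":0,"gripper":1},{"dx":-0.03,"dy":0.86,"dz":0.56,"ax":0,"ay":0,"az":0,"gripper":1},{"dx":-0.03,"dy":0.86,"dz":0.56,"ax":0,"ay":0,"az":0,"gripper":1},{"dx":-0.03,"dy":0.86,"dz":0.56,"ax":0,"ay":0,"az":0,"gripper":1}]
```

```bash
python3 - <<'E'
from cell import manip,cams
for i in range(5):
    s=manip.read_state();print(s["eef_pos"].round(2),s["eef_rot"].round(4),s["joints"].round(4));cams.camera("side")
E
```

```text
[669.2   -1.98  12.87] [-3.1416 -0.0038  0.0379] [-5.7800e-02  7.6730e-01  1.3050e+00  4.0000e-04  1.0655e+00  1.4749e+00]
[669.22  -1.97  12.88] [ 3.1416 -0.0038  0.0379] [-5.7800e-02  7.6730e-01  1.3050e+00  4.0000e-04  1.0654e+00  1.4749e+00]
[669.21  -1.98  12.9 ] [-3.1416 -0.0038  0.0379] [-5.7800e-02  7.6730e-01  1.3050e+00  4.0000e-04  1.0655e+00  1.4748e+00]
[669.2   -1.96  12.88] [-3.1416 -0.0038  0.0379] [-5.7800e-02  7.6730e-01  1.3050e+00  4.0000e-04  1.0655e+00  1.4749e+00]
[669.17  -1.94  12.85] [-3.1416 -0.0037  0.0379] [-5.7800e-02  7.6740e-01  1.3050e+00  4.0000e-04  1.0655e+00  1.4749e+00]
```

Call:
jog_arm(commands=[{"dx":0,"dy":0,"dz":-0.86,"ax":0,"ay":0,"az":0,"gripper":1},{"dx":0,"dy":0,"dz":-0.86,"ax":0,"ay":0,"az":0,"gripper":1},{"dx":0.01,"dy":0,"dz":-0.85,"ax":0,"ay":0,"az":0,"gripper":1},{"dx":0,"dy":0,"dz":-0.86,"ax":0,"ay":0,"az":0,"gripper":1},{"dx":0,"dy":0,"dz":0,"ax":0.02,"ay":0.74,"az":-0.08,"gripper":1},{"dx":0,"dy":0,"dz":0,"ax":0.02,"ay":0.75,"az":-0.08,"gripper":1},{"dx":0,"dy":0,"dz":0,"ax":0.02,"ay":0.74,"az":-0.07,"gripper":1},{"dx":0,"dy":0,"dz":0,"ax":0.02,"ay":0.75,"az":-0.08,"gripper":1},{"dx":-0.53,"dy":0.54,"dz":-0.45,"ax":0,"ay":0,"az":0,"gripper":1},{"dx":-0.52,"dy":0.54,"dz":-0.45,"ax":0,"ay":0,"az":0,"gripper":1}])

```text
clock: 5.82
eef_pos: [617.8, -50.4, 159.7]
eef_rot: [3.141, -0.523, 0.094]
wrist_force: [-0.1, -0.3, -1.5]
finger_gap: 55.4
finger_force: 30.0
```

Call:
jog_arm(commands=[{"dx":-0.53,"dy":0.54,"dz":-0.45,"ax":0,"ay":0,"az":0,"gripper":1},{"dx":-0.52,"dy":0.54,"dz":-0.45,"ax":0,"ay":0,"az":0,"gripper":1},{"dx":-0.53,"dy":0.54,"dz":-0.45,"ax":0,"ay":0,"az":0,"gripper":1},{"dx":-0.52,"dy":0.54,"dz":-0.45,"ax":0,"ay":0,"az":0,"gripper":1},{"dx":-0.53,"dy":0.54,"dz":-0.45,"ax":0,"ay":0,"az":0,"gripper":1},{"dx":-0.52,"dy":0.55,"dz":-0.44,"ax":0,"ay":0,"az":0,"gripper":1},{"dx":-0.03,"dy":0.86,"dz":0.56,"ax":0,"ay":0,"az":0,"gripper":1},{"dx":-0.03,"dy":0.86,"dz":0.56,"ax":0,"ay":0,"az":0,"gripper":1},{"dx":-0.03,"dy":0.86,"dz":0.56,"ax":0,"ay":0,"az":0,"gripper":1},{"dx":0,"dy":0,"dz":0,"ax":0,"ay":0,"az":0,"gripper":1}])

```text
clock: 7.08
eef_pos: [508.3, -295.7, 128.1]
eef_rot: [-3.14, -0.521, 0.091]
wrist_force: [-0.6, -0.2, -2.1]
finger_gap: 55.5
finger_force: 30.0
```

```bash
python3 - <<'E'
from cell import manip,cams
import cv2,numpy as np
for i in range(4):
    s=manip.read_state();print(s["eef_pos"].round(2),s["eef_rot"].round(4),s["wrist_force"].round(1),round(s["finger_gap"],1));c=cams.camera("side")
print(s["clock"])
t=cams.camera("top")["image"];im=c["image"]
f=lambda i,x,y:cv2.resize(i[y:y+60,x:x+80,::-1],(400,300),interpolation=cv2.INTER_CUBIC)
cv2.imwrite("pics/b.png",np.hstack([f(t,390,180),f(im,325,105)]))
from plan import *
print(seat(60)[0])
E
```

```text
[ 508.33 -295.67  128.1 ] [-3.1395 -0.5214  0.0906] [-0.6 -0.2 -2.1] 55.5
[ 508.3  -294.76  129.13] [-3.1402 -0.5221  0.0917] [-0.2  0.3 -1.1] 55.4
[ 508.41 -294.25  129.97] [-3.1412 -0.5229  0.0928] [ 1.1  0.4 -0.8] 55.5
[ 508.58 -294.06  130.6 ] [ 3.1411 -0.5237  0.0937] [-0.4  0.9 -1.4] 55.4
7.225
[ 508.62964152 -294.58597995  130.46152423]
```

View pics/b.png

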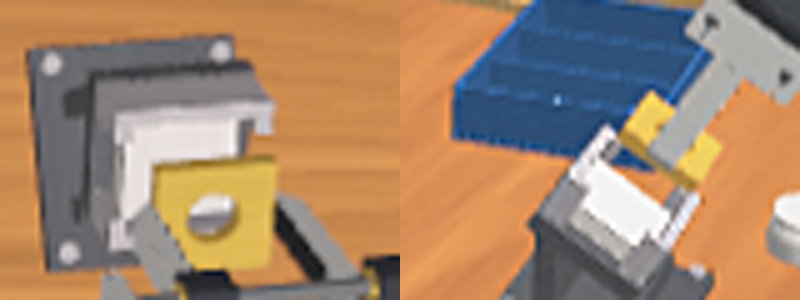

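The top view shows the spacer held square above the pocket, with corners at about (154,165), (275,157) and (272,268) in the left tile. The side view agrees. I'll check the grip offset numerically and plan the insertion.

```bash
python3 - <<'E'
from fit import *
import plan
d,s,c=unpack(np.load("fit.npy"))
T=np.array([508.58,-294.06,130.6]);R=Ro.from_euler('xyz',[3.1411,-.5237,.0937])
f=lambda o,zs:R.apply([[o+28,-28,zs],[o+28,28,zs],[o-28,28,zs],[o-28,-28,zs]])+T
print((proj('top',f(-1.1,2.9),c['top'])-[390,180])*5+2)
print((proj('side',f(-1.1,2.9),c['side'])-[325,105])*5+2)
a=plan.now()
e=lambda h,dx:plan.seat(h,dx)
# where TCP stands in seat coords
F=Ro.from_euler('xyz',[0,-np.pi/6,.093]);print(F.inv().apply(T-plan.SEAT), F.inv().apply(a[0]-plan.SEAT))
E
```

```text
[[159.76669797 171.7722867 ]
 [278.63926013 162.38083416]
 [268.97245233 265.8677423 ]
 [153.07191167 275.13270044]]
[[224.47819434 128.96932935]
 [250.10909523  93.68364569]
 [323.10690691 148.57058118]
 [300.40349252 186.01413574]]
t 7.33 [ 508.8 -294.   131.1] [ 3.14  -0.524  0.095] gap 55.0 F [ 0.4 -0.2 -1.8] 29.9997416138649
[ 0.06873443  0.528317   60.12021421] [ 0.48154852  0.59071737 60.44433181]
```

Call:
jog_arm(commands=[{"dx":0,"dy":0.02,"dz":0.3,"ax":0,"ay":0,"az":0,"gripper":1},{"dx":0,"dy":0,"dz":0.3,"ax":0,"ay":0,"az":0,"gripper":1},{"dx":0,"dy":0,"dz":0.2,"ax":0,"ay":0,"az":0,"gripper":1},{"dx":0,"dy":0,"dz":0.1,"ax":0,"ay":0,"az":0,"gripper":1},{"dx":0,"dy":0,"dz":0,"ax":0,"ay":0,"az":0,"gripper":1},{"dx":0,"dy":0,"dz":0,"ax":0,"ay":0,"az":0,"gripper":1}])

```text
clock: 8.07
eef_pos: [526.8, -293.8, 99.4]
eef_rot: [3.141, -0.524, 0.093]
wrist_force: [-0.5, 0.1, -2.1]
finger_gap: 55.8
finger_force: 30.0
```

```bash
cat >> plan.py <<'E'
def ins():
    p,R=now();F=Ro.from_euler('xyz',[0,-np.pi/6,.093]);print("seat coords",F.inv().apply(p-SEAT).round(2),(RJ.inv()*R).as_rotvec(degrees=True).round(2))
    from cell import manip;print(F.inv().apply(manip.read_state()["wrist_force"]).round(1))
E
python3 -c "
from plan import *
ins()"
```

```text
t 8.07 [ 526.8 -293.8   99.4] [ 3.141 -0.524  0.093] gap 55.8 F [-0.5  0.1 -2.1] 29.999680817127228
seat coords [ 0.15 -0.92 24.02] [-0.03  0.02 -0.02]
[-1.4  0.2 -1.6]
```

Call:
jog_arm(commands=[{"dx":0,"dy":-0.02,"dz":0.1,"ax":0,"ay":0,"az":0,"gripper":1},{"dx":0,"dy":0,"dz":0.08,"ax":0,"ay":0,"az":0,"gripper":1},{"dx":0,"dy":0,"dz":0.05,"ax":0,"ay":0,"az":0,"gripper":1},{"dx":0,"dy":0,"dz":0,"ax":0,"ay":0,"az":0,"gripper":1},{"dx":0,"dy":0,"dz":0,"ax":0,"ay":0,"az":0,"gripper":1}])

```text
clock: 8.7
eef_pos: [531.2, -292.5, 91.2]
eef_rot: [3.141, -0.524, 0.093]
wrist_force: [-1.0, 0.9, -0.2]
finger_gap: 55.5
finger_force: 30.0
```

```bash
python3 -c "
from plan import *
ins()"
```

```text
t 8.7 [ 531.2 -292.5   91.2] [ 3.141 -0.524  0.093] gap 55.5 F [-1.   0.9 -0.2] 29.99986320734024
seat coords [ 0.04 -0.04 14.64] [-0.02  0.01 -0.02]
[-0.9  1.   0.3]
```

Call:
jog_arm(commands=[{"dx":0,"dy":0,"dz":0.03,"ax":0,"ay":0,"az":0,"gripper":1},{"dx":0,"dy":0,"dz":0.03,"ax":0,"ay":0,"az":0,"gripper":1},{"dx":0,"dy":0,"dz":0,"ax":0,"ay":0,"az":0,"gripper":1},{"dx":0,"dy":0,"dz":0,"ax":0,"ay":0,"az":0,"gripper":1}])

```text
clock: 9.2
eef_pos: [532.4, -292.4, 89.1]
eef_rot: [3.141, -0.524, 0.093]
wrist_force: [0.3, 0.6, -0.8]
finger_gap: 55.4
finger_force: 30.0
```

```bash
python3 -c "
from plan import *
ins()"
```

```text
t 9.2 [ 532.4 -292.4   89.1] [ 3.141 -0.524  0.093] gap 55.4 F [ 0.3  0.6 -0.8] 29.999680817127228
seat coords [ 1.000e-02 -1.000e-02  1.221e+01] [-0.02  0.01 -0.02]
[-0.1  0.5 -0.8]
```

Call:
jog_arm(commands=[{"dx":0,"dy":0,"dz":0.03,"ax":0,"ay":0,"az":0,"gripper":1},{"dx":0,"dy":0,"dz":0.02,"ax":0,"ay":0,"az":0,"gripper":1},{"dx":0,"dy":0,"dz":0,"ax":0,"ay":0,"az":0,"gripper":1}])

```text
clock: 9.57
eef_pos: [533.5, -292.3, 87.3]
eef_rot: [3.141, -0.524, 0.094]
wrist_force: [-0.3, 0.1, -0.6]
finger_gap: 55.2
finger_force: 30.0
```

```bash
python3 -c "
from plan import *
ins()"
```

```text
t 9.57 [ 533.5 -292.3   87.3] [ 3.141 -0.524  0.094] gap 55.2 F [-0.3  0.1 -0.6] 29.999815821647644
seat coords [ 0.03 -0.02 10.17] [-0.02  0.   -0.03]
[-0.5  0.2 -0.4]
```

Call:
jog_arm(commands=[{"dx":0,"dy":0,"dz":0.03,"ax":0,"ay":0,"az":0,"gripper":1},{"dx":0,"dy":0,"dz":0.02,"ax":0,"ay":0,"az":0,"gripper":1},{"dx":0,"dy":0,"dz":0,"ax":0,"ay":0,"az":0,"gripper":1}])

```text
clock: 9.95
eef_pos: [533.9, -292.3, 87.0]
eef_rot: [3.141, -0.524, 0.095]
wrist_force: [-24.1, 4.8, 21.8]
finger_gap: 55.4
finger_force: 30.0
```

```bash
python3 -c "
from plan import *
ins()"
```

```text
t 9.95 [ 533.9 -292.3   87. ] [ 3.141 -0.524  0.095] gap 55.4 F [-24.1   4.8  21.8] 30.025719702243805
seat coords [ 0.21 -0.04  9.66] [ 0.    0.02 -0.08]
[-9.5  7.  30.6]
```

Call:
jog_arm(commands=[{"dx":0,"dy":0,"dz":-0.03,"ax":0,"ay":0,"az":0,"gripper":1},{"dx":0,"dy":0,"dz":0,"ax":0,"ay":0,"az":0,"gripper":1},{"dx":0,"dy":0,"dz":0,"ax":0,"ay":0,"az":0,"gripper":0},{"dx":0,"dy":0,"dz":0,"ax":0,"ay":0,"az":0,"gripper":0},{"dx":0,"dy":0,"dz":0,"ax":0,"ay":0,"az":0,"gripper":0}])

```text
clock: 10.58
eef_pos: [533.9, -292.2, 86.6]
eef_rot: [3.141, -0.524, 0.093]
wrist_force: [0.3, -0.4, 0.1]
finger_gap: 81.8
finger_force: 0.0
```

```bash
python3 -c "
from plan import *
ins()
p,R=now()
B=seat(90)[0]; D=np.r_[CP,130]; Rt=down(-.26)
rows(p,R,[(B,R,4),(D,Rt,12),([*CP,60],Rt,3)])
"
```

```text
t 10.57 [ 533.9 -292.2   86.6] [ 3.141 -0.524  0.093] gap 81.8 F [ 0.3 -0.4  0.1] 0.0
seat coords [0.04 0.01 9.3 ] [-0.01  0.01 -0.02]
[ 0.3 -0.4 -0.1]
t 10.57 [ 533.9 -292.2   86.6] [ 3.141 -0.524  0.093] gap 81.8 F [ 0.3 -0.4  0.1] 0.0
[{"dx":0,"dy":0,"dz":-0.5,"ax":0,"ay":0,"az":0,"gripper":0},{"dx":0,"dy":0,"dz":-0.51,"ax":0,"ay":0,"az":0,"gripper":0},{"dx":0,"dy":0,"dz":-0.5,"ax":0,"ay":0,"az":0,"gripper":0},{"dx":0,"dy":0,"dz":-0.51,"ax":0,"ay":0,"az":0,"gripper":0},{"dx":-0.09,"dy":-0.67,"dz":0.01,"ax":-0.04,"ay":-0.25,"az":0.16,"gripper":0},{"dx":-0.11,"dy":-0.67,"dz":0.01,"ax":-0.04,"ay":-0.25,"az":0.17,"gripper":0},{"dx":-0.13,"dy":-0.66,"dz":0.01,"ax":-0.04,"ay":-0.25,"az":0.16,"gripper":0},{"dx":-0.14,"dy":-0.66,"dz":0.01,"ax":-0.04,"ay":-0.25,"az":0.17,"gripper":0},{"dx":-0.16,"dy":-0.66,"dz":0.02,"ax":-0.05,"ay":-0.25,"az":0.17,"gripper":0},{"dx":-0.18,"dy":-0.65,"dz":0.02,"ax":-0.05,"ay":-0.25,"az":0.16,"gripper":0}]
[{"dx":-0.2,"dy":-0.65,"dz":0.02,"ax":-0.04,"ay":-0.24,"az":0.17,"gripper":0},{"dx":-0.22,"dy":-0.64,"dz":0.02,"ax":-0.05,"ay":-0.25,"az":0.16,"gripper":0},{"dx":-0.24,"dy":-0.63,"dz":0.03,"ax":-0.04,"ay":-0.24,"az":0.17,"gripper":0},{"dx":-0.25,"dy":-0.63,"dz":0.04,"ax":-0.05,"ay":-0.25,"az":0.16,"gripper":0},{"dx":-0.27,"dy":-0.62,"dz":0.04,"ax":-0.04,"ay":-0.24,"az":0.17,"gripper":0},{"dx":-0.28,"dy":-0.61,"dz":0.05,"ax":-0.05,"ay":-0.25,"az":0.16,"gripper":0},{"dx":0,"dy":0,"dz":0.58,"ax":0,"ay":0,"az":0,"gripper":0},{"dx":0,"dy":0,"dz":0.58,"ax":0,"ay":0,"az":0,"gripper":0},{"dx":0,"dy":0,"dz":0.59,"ax":0,"ay":0,"az":0,"gripper":0}]
```

Call:
jog_arm(commands=[{"dx":0,"dy":0,"dz":-0.5,"ax":0,"ay":0,"az":0,"gripper":0},{"dx":0,"dy":0,"dz":-0.51,"ax":0,"ay":0,"az":0,"gripper":0},{"dx":0,"dy":0,"dz":-0.5,"ax":0,"ay":0,"az":0,"gripper":0},{"dx":0,"dy":0,"dz":-0.51,"ax":0,"ay":0,"az":0,"gripper":0},{"dx":-0.09,"dy":-0.67,"dz":0.01,"ax":-0.04,"ay":-0.25,"az":0.16,"gripper":0},{"dx":-0.11,"dy":-0.67,"dz":0.01,"ax":-0.04,"ay":-0.25,"az":0.17,"gripper":0},{"dx":-0.13,"dy":-0.66,"dz":0.01,"ax":-0.04,"ay":-0.25,"az":0.16,"gripper":0},{"dx":-0.14,"dy":-0.66,"dz":0.01,"ax":-0.04,"ay":-0.25,"az":0.17,"gripper":0},{"dx":-0.16,"dy":-0.66,"dz":0.02,"ax":-0.05,"ay":-0.25,"az":0.17,"gripper":0},{"dx":-0.18,"dy":-0.65,"dz":0.02,"ax":-0.05,"ay":-0.25,"az":0.16,"gripper":0}])

```text
clock: 11.82
eef_pos: [461.5, -136.6, 143.5]
eef_rot: [-3.118, -0.258, -0.09]
wrist_force: [0.5, 0.1, -0.8]
finger_gap: 93.7
finger_force: 0.0
```

Call:
jog_arm(commands=[{"dx":-0.2,"dy":-0.65,"dz":0.02,"ax":-0.04,"ay":-0.24,"az":0.17,"gripper":0},{"dx":-0.22,"dy":-0.64,"dz":0.02,"ax":-0.05,"ay":-0.25,"az":0.16,"gripper":0},{"dx":-0.24,"dy":-0.63,"dz":0.03,"ax":-0.04,"ay":-0.24,"az":0.17,"gripper":0},{"dx":-0.25,"dy":-0.63,"dz":0.04,"ax":-0.05,"ay":-0.25,"az":0.16,"gripper":0},{"dx":-0.27,"dy":-0.62,"dz":0.04,"ax":-0.04,"ay":-0.24,"az":0.17,"gripper":0},{"dx":-0.28,"dy":-0.61,"dz":0.05,"ax":-0.05,"ay":-0.25,"az":0.16,"gripper":0},{"dx":0,"dy":0,"dz":0.58,"ax":0,"ay":0,"az":0,"gripper":0},{"dx":0,"dy":0,"dz":0.58,"ax":0,"ay":0,"az":0,"gripper":0},{"dx":0,"dy":0,"dz":0.4,"ax":0,"ay":0,"az":0,"gripper":0},{"dx":0,"dy":0,"dz":0,"ax":0,"ay":0,"az":0,"gripper":0}])

```text
clock: 13.08
eef_pos: [428.9, 21.2, 66.8]
eef_rot: [3.14, 0.002, -0.26]
wrist_force: [0.1, -0.5, -1.1]
finger_gap: 94.0
finger_force: 0.0
```

```bash
python3 - <<'E'
from cell import cams
import cv2,numpy as np
c=cams.camera("side")["image"];t=cams.camera("top")["image"];cams.camera("side");cams.camera("side")
from plan import *
p,R=now();Rt=down(-.26);rows(p,R,[([*CP,60],Rt,1),([*CP,10],Rt,3)])
f=lambda i,x,y:cv2.resize(i[y:y+60,x:x+80,::-1],(400,300),interpolation=cv2.INTER_CUBIC)
cv2.imwrite("pics/c.png",np.vstack([np.hstack([f(t,390,180),f(c,325,115)]),np.hstack([f(t,260,223),f(c,315,185)])]))
E
```

```text
t 13.28 [429.9  21.2  68.3] [ 3.141e+00 -1.000e-03 -2.600e-01] gap 94.1 F [-0.3 -0.8 -0.1] 0.0
[{"dx":-0.01,"dy":0,"dz":0.21,"ax":0,"ay":-0.01,"az":0,"gripper":0},{"dx":0,"dy":0,"dz":0.42,"ax":0,"ay":0,"az":0,"gripper":0},{"dx":0,"dy":0,"dz":0.41,"ax":0,"ay":0,"az":0,"gripper":0},{"dx":0,"dy":0,"dz":0.42,"ax":0,"ay":0,"az":0,"gripper":0}]
```

View pics/c.png

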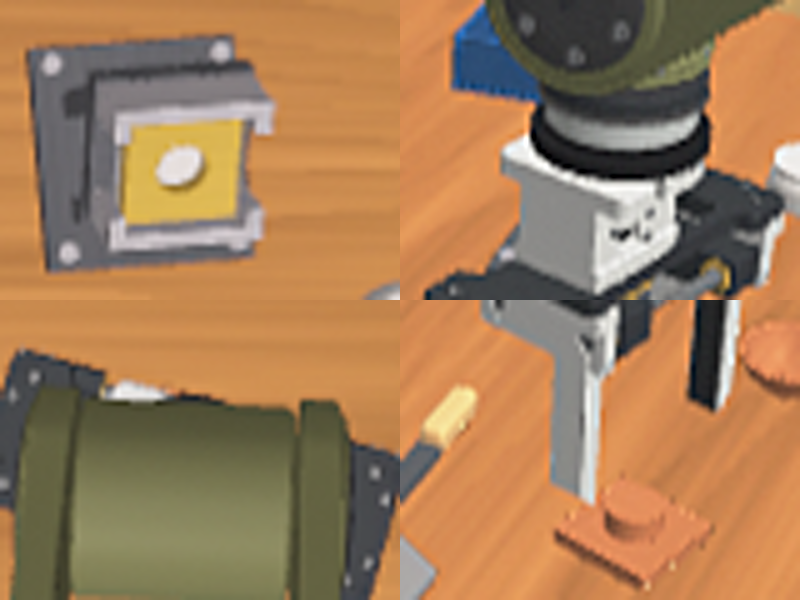

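The spacer is seated squarely between the walls in the pocket, centred at about (180,170) in the top-left tile. The open fingers straddle the cap, whose boss is at (635,505).

Call:
jog_arm(commands=[{"dx":-0.01,"dy":0,"dz":0.21,"ax":0,"ay":0,"az":0,"gripper":0},{"dx":0,"dy":0,"dz":0.42,"ax":0,"ay":0,"az":0,"gripper":0},{"dx":0,"dy":0,"dz":0.41,"ax":0,"ay":0,"az":0,"gripper":0},{"dx":0,"dy":0,"dz":0.38,"ax":0,"ay":0,"az":0,"gripper":0},{"dx":0,"dy":0,"dz":0,"ax":0,"ay":0,"az":0,"gripper":0},{"dx":0,"dy":0,"dz":0,"ax":0,"ay":0,"az":0,"gripper":1},{"dx":0,"dy":0,"dz":0,"ax":0,"ay":0,"az":0,"gripper":1},{"dx":0,"dy":0,"dz":0,"ax":0,"ay":0,"az":0,"gripper":1},{"dx":0,"dy":0,"dz":0,"ax":0,"ay":0,"az":0,"gripper":1},{"dx":0,"dy":0,"dz":0,"ax":0,"ay":0,"az":0,"gripper":1}])

```text
clock: 14.52
eef_pos: [429.1, 21.2, 10.8]
eef_rot: [3.141, 0.0, -0.26]
wrist_force: [-0.6, 0.3, 3.3]
finger_gap: 55.3
finger_force: 30.0
```

```bash
python3 - <<'E'
from plan import *
p,R=now()
h=p.copy();h[2]=130
A,_=seat(65); B=seat(90)[0]+[0,40,10]
rows(p,R,[(h,R,4),(B,RJ,11),(A,RJ,3)],g=1)
E
```

```text
t 14.53 [429.1  21.2  10.8] [ 3.141  0.    -0.26 ] gap 55.3 F [-0.6  0.3  3.3] 29.998027682304382
[{"dx":0,"dy":0,"dz":-0.74,"ax":0,"ay":0,"az":0,"gripper":1},{"dx":0,"dy":0,"dz":-0.75,"ax":0,"ay":0,"az":0,"gripper":1},{"dx":0,"dy":0,"dz":-0.74,"ax":0,"ay":0,"az":0,"gripper":1},{"dx":0,"dy":0,"dz":-0.75,"ax":0,"ay":0,"az":0,"gripper":1},{"dx":0.3,"dy":0.57,"dz":-0.08,"ax":0.05,"ay":0.27,"az":-0.18,"gripper":1},{"dx":0.29,"dy":0.58,"dz":-0.07,"ax":0.05,"ay":0.27,"az":-0.18,"gripper":1},{"dx":0.27,"dy":0.59,"dz":-0.07,"ax":0.05,"ay":0.27,"az":-0.18,"gripper":1},{"dx":0.26,"dy":0.6,"dz":-0.06,"ax":0.05,"ay":0.27,"az":-0.18,"gripper":1},{"dx":0.24,"dy":0.6,"dz":-0.05,"ax":0.05,"ay":0.27,"az":-0.18,"gripper":1},{"dx":0.23,"dy":0.61,"dz":-0.05,"ax":0.05,"ay":0.27,"az":-0.18,"gripper":1}]
[{"dx":0.21,"dy":0.62,"dz":-0.04,"ax":0.05,"ay":0.27,"az":-0.18,"gripper":1},{"dx":0.19,"dy":0.62,"dz":-0.04,"ax":0.05,"ay":0.27,"az":-0.18,"gripper":1},{"dx":0.17,"dy":0.63,"dz":-0.03,"ax":0.04,"ay":0.27,"az":-0.18,"gripper":1},{"dx":0.16,"dy":0.63,"dz":-0.03,"ax":0.05,"ay":0.27,"az":-0.18,"gripper":1},{"dx":0.13,"dy":0.64,"dz":-0.02,"ax":0.04,"ay":0.27,"az":-0.18,"gripper":1},{"dx":-0.07,"dy":0.33,"dz":0.26,"ax":0,"ay":0,"az":0,"gripper":1},{"dx":-0.07,"dy":0.33,"dz":0.27,"ax":0,"ay":0,"az":0,"gripper":1},{"dx":-0.06,"dy":0.34,"dz":0.26,"ax":0,"ay":0,"az":0,"gripper":1}]
```

Call:
jog_arm(commands=[{"dx":0,"dy":0,"dz":-0.74,"ax":0,"ay":0,"az":0,"gripper":1},{"dx":0,"dy":0,"dz":-0.75,"ax":0,"ay":0,"az":0,"gripper":1},{"dx":0,"dy":0,"dz":-0.74,"ax":0,"ay":0,"az":0,"gripper":1},{"dx":0,"dy":0,"dz":-0.75,"ax":0,"ay":0,"az":0,"gripper":1},{"dx":0.3,"dy":0.57,"dz":-0.08,"ax":0.05,"ay":0.27,"az":-0.18,"gripper":1},{"dx":0.29,"dy":0.58,"dz":-0.07,"ax":0.05,"ay":0.27,"az":-0.18,"gripper":1},{"dx":0.27,"dy":0.59,"dz":-0.07,"ax":0.05,"ay":0.27,"az":-0.18,"gripper":1},{"dx":0.26,"dy":0.6,"dz":-0.06,"ax":0.05,"ay":0.27,"az":-0.18,"gripper":1},{"dx":0.24,"dy":0.6,"dz":-0.05,"ax":0.05,"ay":0.27,"az":-0.18,"gripper":1},{"dx":0.23,"dy":0.61,"dz":-0.05,"ax":0.05,"ay":0.27,"az":-0.18,"gripper":1}])

```text
clock: 15.78
eef_pos: [464.0, -130.6, 149.9]
eef_rot: [-3.117, -0.287, -0.073]
wrist_force: [0.5, 0.4, -1.8]
finger_gap: 55.6
finger_force: 30.0
```

Call:
jog_arm(commands=[{"dx":0.21,"dy":0.62,"dz":-0.04,"ax":0.05,"ay":0.27,"az":-0.18,"gripper":1},{"dx":0.19,"dy":0.62,"dz":-0.04,"ax":0.05,"ay":0.27,"az":-0.18,"gripper":1},{"dx":0.17,"dy":0.63,"dz":-0.03,"ax":0.04,"ay":0.27,"az":-0.18,"gripper":1},{"dx":0.16,"dy":0.63,"dz":-0.03,"ax":0.05,"ay":0.27,"az":-0.18,"gripper":1},{"dx":0.13,"dy":0.64,"dz":-0.02,"ax":0.04,"ay":0.27,"az":-0.18,"gripper":1},{"dx":-0.07,"dy":0.33,"dz":0.26,"ax":0,"ay":0,"az":0,"gripper":1},{"dx":-0.07,"dy":0.33,"dz":0.27,"ax":0,"ay":0,"az":0,"gripper":1},{"dx":-0.06,"dy":0.34,"dz":0.26,"ax":0,"ay":0,"az":0,"gripper":1},{"dx":0,"dy":0,"dz":0,"ax":0,"ay":0,"az":0,"gripper":1},{"dx":0,"dy":0,"dz":0,"ax":0,"ay":0,"az":0,"gripper":1}])

```text
clock: 17.02
eef_pos: [506.0, -294.6, 134.9]
eef_rot: [3.141, -0.524, 0.094]
wrist_force: [0.1, 0.5, -1.4]
finger_gap: 55.6
finger_force: 30.0
```

```bash
python3 -c "
from cell import cams
c=cams.camera('side')
from plan import *
ins()"
```

```text
t 17.07 [ 506.1 -294.6  135.2] [ 3.141 -0.524  0.094] gap 55.1 F [-0.2 -0.2 -1.1] 29.99740093946457
seat coords [ 0.18  0.25 65.32] [-0.03  0.01 -0.05]
[-0.7 -0.2 -0.9]
```

Call:
jog_arm(commands=[{"dx":0,"dy":0,"dz":0.3,"ax":0,"ay":0,"az":0,"gripper":1},{"dx":0,"dy":0,"dz":0.3,"ax":0,"ay":0,"az":0,"gripper":1},{"dx":0,"dy":0,"dz":0.2,"ax":0,"ay":0,"az":0,"gripper":1},{"dx":0,"dy":0,"dz":0.1,"ax":0,"ay":0,"az":0,"gripper":1},{"dx":0,"dy":0,"dz":0.1,"ax":0,"ay":0,"az":0,"gripper":1},{"dx":0,"dy":0,"dz":0.1,"ax":0,"ay":0,"az":0,"gripper":1},{"dx":0,"dy":0,"dz":0.05,"ax":0,"ay":0,"az":0,"gripper":1},{"dx":0,"dy":0,"dz":0,"ax":0,"ay":0,"az":0,"gripper":1},{"dx":0,"dy":0,"dz":0,"ax":0,"ay":0,"az":0,"gripper":1}])

```text
clock: 18.2
eef_pos: [529.1, -292.9, 95.1]
eef_rot: [3.141, -0.524, 0.094]
wrist_force: [0.7, 0.2, -1.7]
finger_gap: 55.4
finger_force: 30.0
```

```bash
python3 -c "
from plan import *
ins()"
```

```text
t 18.2 [ 529.1 -292.9   95.1] [ 3.141 -0.524  0.094] gap 55.4 F [ 0.7  0.2 -1.7] 29.997408092021942
seat coords [ 0.05 -0.27 19.1 ] [-0.04  0.01 -0.03]
[-0.2  0.1 -1.8]
```

Call:
jog_arm(commands=[{"dx":0,"dy":0,"dz":0.03,"ax":0,"ay":0,"az":0,"gripper":1},{"dx":0,"dy":0,"dz":0.02,"ax":0,"ay":0,"az":0,"gripper":1},{"dx":0,"dy":0,"dz":0,"ax":0,"ay":0,"az":0,"gripper":1},{"dx":0,"dy":0,"dz":0,"ax":0,"ay":0,"az":0,"gripper":1}])

```text
clock: 18.7
eef_pos: [529.8, -292.9, 94.1]
eef_rot: [3.14, -0.524, 0.094]
wrist_force: [-13.9, 4.1, 12.7]
finger_gap: 55.7
finger_force: 30.0
```

```bash
python3 -c "
from plan import *
ins()"
```

```text
t 18.7 [ 529.8 -292.9   94.1] [ 3.14  -0.524  0.094] gap 55.7 F [-13.9   4.1  12.7] 30.006006360054016
seat coords [ 0.17 -0.3  17.9 ] [-0.04  0.02 -0.06]
[-5.3  5.4 17.7]
```

Call:
jog_arm(commands=[{"dx":0,"dy":0,"dz":-0.02,"ax":0,"ay":0,"az":0,"gripper":1},{"dx":0,"dy":0,"dz":0,"ax":0,"ay":0,"az":0,"gripper":1},{"dx":0,"dy":0,"dz":0,"ax":0,"ay":0,"az":0,"gripper":0},{"dx":0,"dy":0,"dz":0,"ax":0,"ay":0,"az":0,"gripper":0},{"dx":0,"dy":0,"dz":0,"ax":0,"ay":0,"az":0,"gripper":0}])

```text
clock: 19.32
eef_pos: [529.7, -292.9, 93.9]
eef_rot: [3.141, -0.524, 0.094]
wrist_force: [-0.2, -0.4, -0.4]
finger_gap: 81.8
finger_force: 0.0
```

```bash
cat >> plan.py <<'E'
STOP=np.array([518.7,251.1,35.7]);FR=Ro.from_euler('xyz',[0,-np.radians(35),-.027]);FJ=Ro.from_euler('xyz',[0,-np.pi/6,.093])
RT=down(-.027)
GT=STOP+FR.apply([0,0,108])+[0,0,-11]  # TCP for the thermometer grasp
E
python3 -c "
from plan import *
ins();p,R=now();print(GT)
B=seat(100)[0]; H=GT+[0,0,85]
rows(p,R,[(B,R,4),(B+[-20,100,100],RT,6),(H,RT,12)])
"
```

```text
t 19.32 [ 529.7 -292.9   93.9] [ 3.141 -0.524  0.094] gap 81.8 F [-0.2 -0.4 -0.4] 0.0
seat coords [ 0.06 -0.24 17.75] [-0.04  0.01 -0.03]
[-0.4 -0.4 -0.3]
t 19.32 [ 529.7 -292.9   93.9] [ 3.141 -0.524  0.094] gap 81.8 F [-0.2 -0.4 -0.4] 0.0
[456.77632291 252.77234568 113.16842078]
[{"dx":0,"dy":0,"dz":-0.51,"ax":0,"ay":0,"az":0,"gripper":0},{"dx":0,"dy":0,"dz":-0.52,"ax":0,"ay":0,"az":0,"gripper":0},{"dx":0,"dy":0,"dz":-0.51,"ax":0,"ay":0,"az":0,"gripper":0},{"dx":0,"dy":0,"dz":-0.52,"ax":0,"ay":0,"az":0,"gripper":0},{"dx":0.17,"dy":-0.42,"dz":-0.38,"ax":-0.03,"ay":-0.5,"az":0.11,"gripper":0},{"dx":0.13,"dy":-0.42,"dz":-0.4,"ax":-0.03,"ay":-0.5,"az":0.11,"gripper":0},{"dx":0.08,"dy":-0.43,"dz":-0.41,"ax":-0.03,"ay":-0.5,"az":0.11,"gripper":0},{"dx":0.04,"dy":-0.42,"dz":-0.42,"ax":-0.03,"ay":-0.5,"az":0.11,"gripper":0},{"dx":0,"dy":-0.42,"dz":-0.42,"ax":-0.03,"ay":-0.5,"az":0.12,"gripper":0},{"dx":-0.05,"dy":-0.42,"dz":-0.42,"ax":-0.02,"ay":-0.5,"az":0.11,"gripper":0}]
[{"dx":-0.05,"dy":-0.94,"dz":0.14,"ax":0,"ay":0,"az":0,"gripper":0},{"dx":-0.05,"dy":-0.93,"dz":0.14,"ax":0,"ay":0,"az":0,"gripper":0},{"dx":-0.05,"dy":-0.94,"dz":0.14,"ax":0,"ay":0,"az":0,"gripper":0},{"dx":-0.05,"dy":-0.93,"dz":0.14,"ax":0,"ay":0,"az":0,"gripper":0},{"dx":-0.05,"dy":-0.94,"dz":0.14,"ax":0,"ay":0,"az":0,"gripper":0},{"dx":-0.05,"dy":-0.93,"dz":0.14,"ax":0,"ay":0,"az":0,"gripper":0},{"dx":-0.05,"dy":-0.94,"dz":0.14,"ax":0,"ay":0,"az":0,"gripper":0},{"dx":-0.05,"dy":-0.93,"dz":0.14,"ax":0,"ay":0,"az":0,"gripper":0},{"dx":-0.05,"dy":-0.94,"dz":0.14,"ax":0,"ay":0,"az":0,"gripper":0},{"dx":-0.05,"dy":-0.93,"dz":0.14,"ax":0,"ay":0,"az":0,"gripper":0}]
[{"dx":-0.05,"dy":-0.94,"dz":0.14,"ax":0,"ay":0,"az":0,"gripper":0},{"dx":-0.05,"dy":-0.93,"dz":0.14,"ax":0,"ay":0,"az":0,"gripper":0}]
```

Call:
jog_arm(commands=[{"dx":0,"dy":0,"dz":-0.51,"ax":0,"ay":0,"az":0,"gripper":0},{"dx":0,"dy":0,"dz":-0.52,"ax":0,"ay":0,"az":0,"gripper":0},{"dx":0,"dy":0,"dz":-0.51,"ax":0,"ay":0,"az":0,"gripper":0},{"dx":0,"dy":0,"dz":-0.52,"ax":0,"ay":0,"az":0,"gripper":0},{"dx":0.17,"dy":-0.42,"dz":-0.38,"ax":-0.03,"ay":-0.5,"az":0.11,"gripper":0},{"dx":0.13,"dy":-0.42,"dz":-0.4,"ax":-0.03,"ay":-0.5,"az":0.11,"gripper":0},{"dx":0.08,"dy":-0.43,"dz":-0.41,"ax":-0.03,"ay":-0.5,"az":0.11,"gripper":0},{"dx":0.04,"dy":-0.42,"dz":-0.42,"ax":-0.03,"ay":-0.5,"az":0.11,"gripper":0},{"dx":0,"dy":-0.42,"dz":-0.42,"ax":-0.03,"ay":-0.5,"az":0.12,"gripper":0},{"dx":-0.05,"dy":-0.42,"dz":-0.42,"ax":-0.02,"ay":-0.5,"az":0.11,"gripper":0}])

```text
clock: 20.58
eef_pos: [468.6, -195.9, 266.0]
eef_rot: [3.142, 0.003, -0.027]
wrist_force: [-0.5, 0.3, 0.4]
finger_gap: 94.1
finger_force: 0.0
```

Call:
jog_arm(commands=[{"dx":-0.05,"dy":-0.94,"dz":0.14,"ax":0,"ay":0,"az":0,"gripper":0},{"dx":-0.05,"dy":-0.93,"dz":0.14,"ax":0,"ay":0,"az":0,"gripper":0},{"dx":-0.05,"dy":-0.94,"dz":0.14,"ax":0,"ay":0,"az":0,"gripper":0},{"dx":-0.05,"dy":-0.93,"dz":0.14,"ax":0,"ay":0,"az":0,"gripper":0},{"dx":-0.05,"dy":-0.94,"dz":0.14,"ax":0,"ay":0,"az":0,"gripper":0},{"dx":-0.05,"dy":-0.93,"dz":0.14,"ax":0,"ay":0,"az":0,"gripper":0},{"dx":-0.05,"dy":-0.94,"dz":0.14,"ax":0,"ay":0,"az":0,"gripper":0},{"dx":-0.05,"dy":-0.93,"dz":0.14,"ax":0,"ay":0,"az":0,"gripper":0},{"dx":-0.05,"dy":-0.94,"dz":0.14,"ax":0,"ay":0,"az":0,"gripper":0},{"dx":-0.05,"dy":-0.93,"dz":0.14,"ax":0,"ay":0,"az":0,"gripper":0}])

```text
clock: 21.82
eef_pos: [458.5, 179.2, 209.3]
eef_rot: [-3.141, 0.0, -0.026]
wrist_force: [-0.2, -0.2, 0.7]
finger_gap: 94.1
finger_force: 0.0
```

Call:
jog_arm(commands=[{"dx":-0.05,"dy":-0.94,"dz":0.14,"ax":0,"ay":0,"az":0,"gripper":0},{"dx":-0.05,"dy":-0.93,"dz":0.14,"ax":0,"ay":0,"az":0,"gripper":0},{"dx":0,"dy":0,"dz":0,"ax":0,"ay":0,"az":0,"gripper":0},{"dx":0,"dy":0,"dz":0,"ax":0,"ay":0,"az":0,"gripper":0}])

```text
clock: 22.32
eef_pos: [456.6, 252.4, 198.3]
eef_rot: [-3.141, 0.001, -0.026]
wrist_force: [-0.1, -0.1, 0.4]
finger_gap: 93.8
finger_force: 0.0
```

```bash
python3 -c "
from plan import *
from cell import cams
import cv2
c=cams.camera('side')['image'];t=cams.camera('top')['image'];cams.camera('side')
f=lambda i,x,y:cv2.resize(i[y:y+60,x:x+80,::-1],(400,300),interpolation=cv2.INTER_CUBIC)
cv2.imwrite('pics/d.png',np.vstack([np.hstack([f(t,390,180),f(c,325,115)]),np.hstack([f(t,160,193),f(c,270,205)])]))
p,R=now();rows(p,R,[(GT+[0,0,85],RT,1),(GT,RT,6)])
"
```

```text
t 22.48 [456.8 252.  198.6] [-3.141  0.    -0.028] gap 94.1 F [ 0.2  0.5 -0.3] 0.0
[{"dx":0,"dy":-0.02,"dz":0.01,"ax":0,"ay":0,"az":0,"gripper":0},{"dx":0,"dy":0,"dz":0.35,"ax":0,"ay":0,"az":0,"gripper":0},{"dx":0,"dy":0,"dz":0.36,"ax":0,"ay":0,"az":0,"gripper":0},{"dx":0,"dy":0,"dz":0.35,"ax":0,"ay":0,"az":0,"gripper":0},{"dx":0,"dy":0,"dz":0.36,"ax":0,"ay":0,"az":0,"gripper":0},{"dx":0,"dy":0,"dz":0.35,"ax":0,"ay":0,"az":0,"gripper":0},{"dx":0,"dy":0,"dz":0.36,"ax":0,"ay":0,"az":0,"gripper":0}]
```

View pics/d.png

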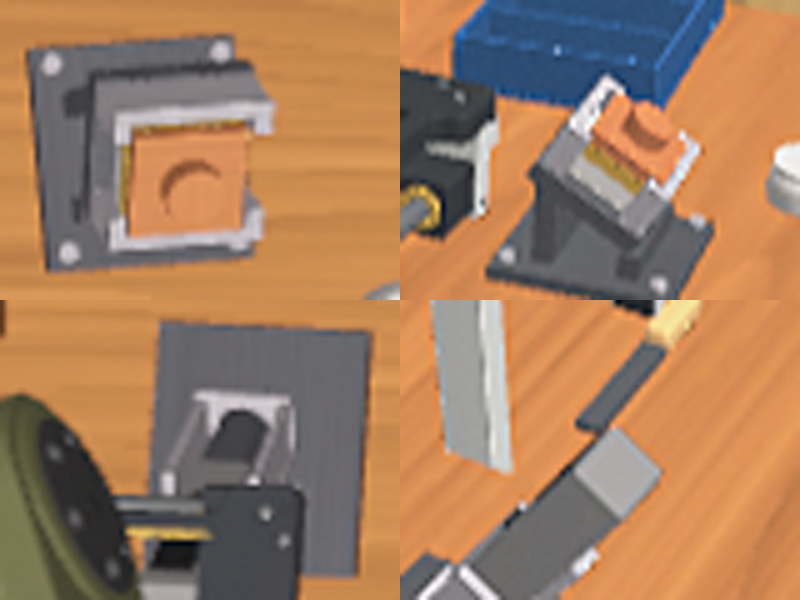

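The cap sits square on the spacer, boss out: its boss is at (190,190) in the top-left tile, with the plate inside the walls. The fingers are above the thermometer handle, whose end is at (615,475) in the bottom-right tile. Descending to grip it.

Call:
jog_arm(commands=[{"dx":0,"dy":-0.02,"dz":0.36,"ax":0,"ay":0,"az":0,"gripper":0},{"dx":0,"dy":0,"dz":0.36,"ax":0,"ay":0,"az":0,"gripper":0},{"dx":0,"dy":0,"dz":0.36,"ax":0,"ay":0,"az":0,"gripper":0},{"dx":0,"dy":0,"dz":0.36,"ax":0,"ay":0,"az":0,"gripper":0},{"dx":0,"dy":0,"dz":0.36,"ax":0,"ay":0,"az":0,"gripper":0},{"dx":0,"dy":0,"dz":0.34,"ax":0,"ay":0,"az":0,"gripper":0},{"dx":0,"dy":0,"dz":0,"ax":0,"ay":0,"az":0,"gripper":0},{"dx":0,"dy":0,"dz":0,"ax":0,"ay":0,"az":0,"gripper":0}])

```text
clock: 23.48
eef_pos: [456.8, 253.7, 113.1]
eef_rot: [-3.141, -0.0, -0.027]
wrist_force: [-1.3, -0.6, -0.2]
finger_gap: 94.0
finger_force: 0.0
```

Call:
jog_arm(commands=[{"dx":0,"dy":0,"dz":0,"ax":0,"ay":0,"az":0,"gripper":1},{"dx":0,"dy":0,"dz":0,"ax":0,"ay":0,"az":0,"gripper":1},{"dx":0,"dy":0,"dz":0,"ax":0,"ay":0,"az":0,"gripper":1},{"dx":0,"dy":0,"dz":0,"ax":0,"ay":0,"az":0,"gripper":1},{"dx":0,"dy":0,"dz":0,"ax":0,"ay":0,"az":0,"gripper":1},{"dx":0,"dy":0,"dz":0,"ax":0,"ay":0,"az":0,"gripper":1},{"dx":0,"dy":0,"dz":0,"ax":0,"ay":0,"az":0,"gripper":1},{"dx":0,"dy":0,"dz":0,"ax":0,"ay":0,"az":0,"gripper":1}], squeeze=45)

```text
clock: 24.48
eef_pos: [456.6, 253.6, 112.7]
eef_rot: [-3.141, 0.0, -0.027]
wrist_force: [-0.7, -1.0, -0.5]
finger_gap: 29.4
finger_force: 45.0
```

```bash
python3 -c "
from plan import *
p,R=now();np.save('grip.npy',np.r_[p,R.as_quat()])
"
```

```text
t 24.48 [456.6 253.6 112.7] [-3.141  0.    -0.027] gap 29.4 F [-0.7 -1.  -0.5] 44.98701274394989
```

```bash
cat >> plan.py <<'E'
def point(dist):
    g=np.load('grip.npy');pg,Rg=g[:3],Ro.from_quat(g[3:])
    ng=np.array([518.7,pg[1]-1.7,35.7]); D=FJ*FR.inv()
    nt=SEAT+FJ.apply([.3,-.3,31.1+dist]); return nt+D.apply(pg-ng),D*Rg
E
python3 -c "
from plan import *
p,R=now()
U=p+FR.apply([12,0,90]);V=U+[0,0,40];P1=point(110);print(U,V,P1[0],point(50)[0],P1[1].as_euler('xyz'))
rows(p,R,[(p+FR.apply([2,0,12]),R,1),(U,R,3),(V,R,2),(V+[0,-60,0],P1[1],2),(P1[0],P1[1],13)],g=1)
"
```

```text
t 24.48 [456.6 253.6 112.7] [-3.141  0.    -0.027] gap 29.4 F [-0.7 -1.  -0.5] 44.98701274394989
[414.82563813 254.73112967 193.30951102] [414.82563813 254.73112967 233.30951102] [ 413.60454499 -303.72713232  282.97025948] [ 443.47490347 -300.94115237  231.00873525] [-3.14095311  0.08771998  0.09341127]
[{"dx":-0.13,"dy":0,"dz":-0.27,"ax":0,"ay":0,"az":0,"gripper":1},{"dx":-0.31,"dy":0,"dz":-0.58,"ax":0,"ay":0,"az":0,"gripper":1},{"dx":-0.3,"dy":0,"dz":-0.58,"ax":0,"ay":0,"az":0,"gripper":1},{"dx":-0.31,"dy":0,"dz":-0.58,"ax":0,"ay":0,"az":0,"gripper":1},{"dx":0,"dy":0,"dz":-0.5,"ax":0,"ay":0,"az":0,"gripper":1},{"dx":0,"dy":0,"dz":-0.5,"ax":0,"ay":0,"az":0,"gripper":1},{"dx":0.02,"dy":0.75,"dz":0,"ax":-0.02,"ay":-0.25,"az":-0.34,"gripper":1},{"dx":-0.02,"dy":0.75,"dz":0,"ax":-0.01,"ay":-0.25,"az":-0.35,"gripper":1},{"dx":-0.1,"dy":0.95,"dz":-0.09,"ax":0,"ay":0,"az":0,"gripper":1},{"dx":-0.1,"dy":0.95,"dz":-0.09,"ax":0,"ay":0,"az":0,"gripper":1}]
[{"dx":-0.1,"dy":0.95,"dz":-0.09,"ax":0,"ay":0,"az":0,"gripper":1},{"dx":-0.1,"dy":0.96,"dz":-0.09,"ax":0,"ay":0,"az":0,"gripper":1},{"dx":-0.1,"dy":0.95,"dz":-0.09,"ax":0,"ay":0,"az":0,"gripper":1},{"dx":-0.1,"dy":0.96,"dz":-0.09,"ax":0,"ay":0,"az":0,"gripper":1},{"dx":-0.1,"dy":0.95,"dz":-0.09,"ax":0,"ay":0,"az":0,"gripper":1},{"dx":-0.1,"dy":0.96,"dz":-0.09,"ax":0,"ay":0,"az":0,"gripper":1},{"dx":-0.1,"dy":0.95,"dz":-0.08,"ax":0,"ay":0,"az":0,"gripper":1},{"dx":-0.1,"dy":0.96,"dz":-0.09,"ax":0,"ay":0,"az":0,"gripper":1},{"dx":-0.1,"dy":0.95,"dz":-0.08,"ax":0,"ay":0,"az":0,"gripper":1},{"dx":-0.1,"dy":0.96,"dz":-0.09,"ax":0,"ay":0,"az":0,"gripper":1}]
[{"dx":-0.1,"dy":0.95,"dz":-0.08,"ax":0,"ay":0,"az":0,"gripper":1}]
```

Call:
jog_arm(commands=[{"dx":-0.13,"dy":0,"dz":-0.27,"ax":0,"ay":0,"az":0,"gripper":1},{"dx":-0.31,"dy":0,"dz":-0.58,"ax":0,"ay":0,"az":0,"gripper":1},{"dx":-0.3,"dy":0,"dz":-0.58,"ax":0,"ay":0,"az":0,"gripper":1},{"dx":-0.31,"dy":0,"dz":-0.58,"ax":0,"ay":0,"az":0,"gripper":1},{"dx":0,"dy":0,"dz":-0.5,"ax":0,"ay":0,"az":0,"gripper":1},{"dx":0,"dy":0,"dz":-0.5,"ax":0,"ay":0,"az":0,"gripper":1},{"dx":0.02,"dy":0.75,"dz":0,"ax":-0.02,"ay":-0.25,"az":-0.34,"gripper":1},{"dx":-0.02,"dy":0.75,"dz":0,"ax":-0.01,"ay":-0.25,"az":-0.35,"gripper":1},{"dx":-0.09,"dy":0.8,"dz":-0.08,"ax":0,"ay":0,"az":0,"gripper":1},{"dx":-0.09,"dy":0.9,"dz":-0.08,"ax":0,"ay":0,"az":0,"gripper":1}])

```text
clock: 25.72
eef_pos: [414.1, 125.5, 240.7]
eef_rot: [-3.141, 0.088, 0.095]
wrist_force: [0.4, 0.1, -1.4]
finger_gap: 30.1
finger_force: 45.0
```

Call:
jog_arm(commands=[{"dx":-0.09,"dy":0.95,"dz":-0.08,"ax":0,"ay":0,"az":0,"gripper":1},{"dx":-0.09,"dy":0.95,"dz":-0.08,"ax":0,"ay":0,"az":0,"gripper":1},{"dx":-0.09,"dy":0.95,"dz":-0.08,"ax":0,"ay":0,"az":0,"gripper":1},{"dx":-0.09,"dy":0.95,"dz":-0.08,"ax":0,"ay":0,"az":0,"gripper":1},{"dx":-0.09,"dy":0.95,"dz":-0.08,"ax":0,"ay":0,"az":0,"gripper":1},{"dx":-0.09,"dy":0.95,"dz":-0.08,"ax":0,"ay":0,"az":0,"gripper":1},{"dx":-0.09,"dy":0.95,"dz":-0.08,"ax":0,"ay":0,"az":0,"gripper":1},{"dx":-0.09,"dy":0.95,"dz":-0.08,"ax":0,"ay":0,"az":0,"gripper":1},{"dx":-0.09,"dy":0.95,"dz":-0.08,"ax":0,"ay":0,"az":0,"gripper":1},{"dx":-0.09,"dy":0.9,"dz":-0.08,"ax":0,"ay":0,"az":0,"gripper":1}])

```text
clock: 26.98
eef_pos: [416.8, -254.0, 275.5]
eef_rot: [-3.141, 0.088, 0.094]
wrist_force: [1.1, -0.1, -2.0]
finger_gap: 29.5
finger_force: 45.0
```

Call:
jog_arm(commands=[{"dx":-0.09,"dy":0.7,"dz":-0.08,"ax":0,"ay":0,"az":0,"gripper":1},{"dx":-0.09,"dy":0.4,"dz":-0.08,"ax":0,"ay":0,"az":0,"gripper":1},{"dx":0,"dy":0.15,"dz":0,"ax":0,"ay":0,"az":0,"gripper":1},{"dx":0,"dy":0,"dz":0,"ax":0,"ay":0,"az":0,"gripper":1},{"dx":0,"dy":0,"dz":0,"ax":0,"ay":0,"az":0,"gripper":1}])

```text
clock: 27.6
eef_pos: [415.4, -302.8, 281.9]
eef_rot: [-3.141, 0.088, 0.095]
wrist_force: [0.3, 1.1, -2.9]
finger_gap: 29.7
finger_force: 45.0
```

```bash
python3 -c "
from plan import *
from cell import cams
cams.camera('side');cams.camera('side')
p,R=now();P=point(50);rows(p,R,[(*point(53),5),(*P,1)],g=1)
"
```

```text
t 27.7 [ 415.4 -303.   281.9] [-3.141  0.088  0.095] gap 29.5 F [-0.1 -0.1 -1.8] 44.986159801483154
[{"dx":0.15,"dy":0,"dz":0.23,"ax":0,"ay":0,"az":0,"gripper":1},{"dx":0.15,"dy":0,"dz":0.23,"ax":0,"ay":0,"az":0,"gripper":1},{"dx":0.16,"dy":0.01,"dz":0.23,"ax":0,"ay":0,"az":0,"gripper":1},{"dx":0.15,"dy":0,"dz":0.23,"ax":0,"ay":0,"az":0,"gripper":1},{"dx":0.16,"dy":0.01,"dz":0.22,"ax":0,"ay":0,"az":0.01,"gripper":1},{"dx":0.04,"dy":0,"dz":0.07,"ax":0,"ay":0,"az":0,"gripper":1}]
```

Call:
jog_arm(commands=[{"dx":0.15,"dy":0,"dz":0.23,"ax":0,"ay":0,"az":0,"gripper":1},{"dx":0.15,"dy":0,"dz":0.23,"ax":0,"ay":0,"az":0,"gripper":1},{"dx":0.16,"dy":0.01,"dz":0.23,"ax":0,"ay":0,"az":0,"gripper":1},{"dx":0.15,"dy":0,"dz":0.23,"ax":0,"ay":0,"az":0,"gripper":1},{"dx":0.16,"dy":0.01,"dz":0.22,"ax":0,"ay":0,"az":0.01,"gripper":1},{"dx":0.04,"dy":0,"dz":0.07,"ax":0,"ay":0,"az":0,"gripper":1},{"dx":0,"dy":0,"dz":0,"ax":0,"ay":0,"az":0,"gripper":1},{"dx":0,"dy":0,"dz":0,"ax":0,"ay":0,"az":0,"gripper":1},{"dx":0,"dy":0,"dz":0,"ax":0,"ay":0,"az":0,"gripper":1}])

```text
clock: 28.82
eef_pos: [443.2, -301.8, 231.1]
eef_rot: [-3.141, 0.087, 0.092]
wrist_force: [0.0, 0.3, -1.8]
finger_gap: 29.8
finger_force: 45.0
```

```bash
python3 - <<'E'
from plan import *
from cell import cams
from crop import *
import fit
c=cams.camera('side')['image'];t=cams.camera('top')['image']
tiles([(t,385,180),(c,325,90),(t,385,180),(c,325,90)],'pics/e0.png')
a=cv2.imread('pics/e0.png')
f=lambda i,x,y,w,h,s:cv2.resize(i[y:y+h,x:x+w,::-1],(w*s,h*s),interpolation=cv2.INTER_CUBIC)
a[300:]=np.hstack([f(t,385,180,80,60,5),f(c,325,60,80,60,5)])
cv2.imwrite('pics/e.png',a)
p,R=now();P=point(50);print(p-P[0],(P[1].inv()*R).as_rotvec(degrees=True))
d,s,cc=fit.unpack(np.load('fit.npy'))
g=np.load('grip.npy');D=R*Ro.from_quat(g[3:]).inv();nose=p+D.apply(np.array([518.7,g[1]-1.7,35.7])-g[:3])
ax=(D*FR).apply(np.array([[0,0,z] for z in(0,50,150)]))+nose
face=SEAT+FJ.apply([.3,-.3,31.1]);face0=SEAT+FJ.apply([.3,-.3,34])
for n in('top','side'):print(n,'axis',fit.proj(n,ax,cc[n]).round(1).tolist(),'face',fit.proj(n,[face,face0],cc[n]).round(1).tolist())
E
```

```text
t 28.93 [ 443.2 -301.7  231. ] [-3.141  0.088  0.092] gap 29.6 F [ 0.2 -0.4 -2.1] 44.986077547073364
[-0.22715903 -0.7854496  -0.01286908] [-0.00683102  0.01227491  0.07495129]
top axis [[436.7, 228.1], [444.3, 239.3], [462.0, 265.6]] face [[429.5, 217.8], [429.9, 218.3]]
side axis [[384.0, 126.1], [394.0, 113.4], [415.9, 85.3]] face [[374.4, 138.2], [375.0, 137.5]]
```

View pics/e.png

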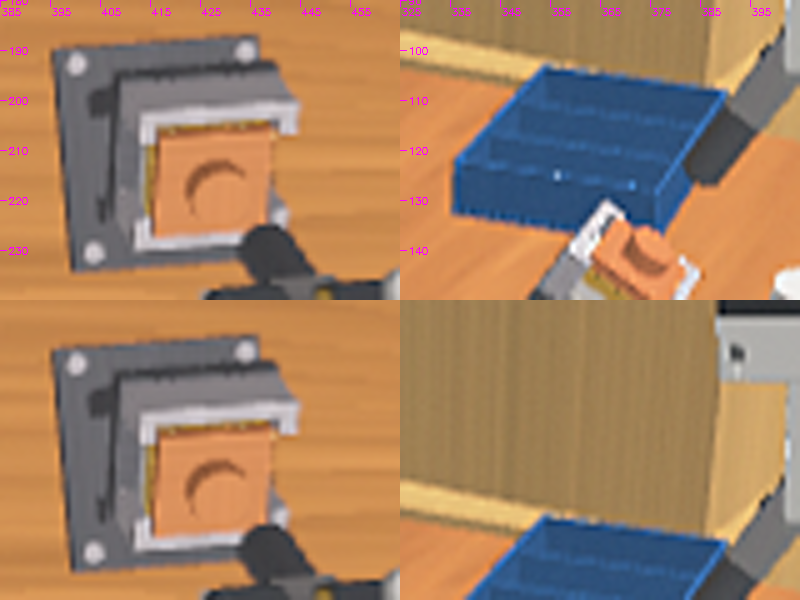

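The nose is where predicted, at (437,228) in the top image and (384,126) in the side image, on the boss axis and clear of the stack. I'll nudge it 0.8 mm sideways and hold.

Call:
jog_arm(commands=[{"dx":0.01,"dy":-0.02,"dz":0,"ax":0,"ay":0,"az":0,"gripper":1},{"dx":0,"dy":0,"dz":0,"ax":0,"ay":0,"az":0,"gripper":1},{"dx":0,"dy":0,"dz":0,"ax":0,"ay":0,"az":0,"gripper":1},{"dx":0,"dy":0,"dz":0,"ax":0,"ay":0,"az":0,"gripper":1},{"dx":0,"dy":0,"dz":0,"ax":0,"ay":0,"az":0,"gripper":1},{"dx":0,"dy":0,"dz":0,"ax":0,"ay":0,"az":0,"gripper":1},{"dx":0,"dy":0,"dz":0,"ax":0,"ay":0,"az":0,"gripper":1},{"dx":0,"dy":0,"dz":0,"ax":0,"ay":0,"az":0,"gripper":1},{"dx":0,"dy":0,"dz":0,"ax":0,"ay":0,"az":0,"gripper":1},{"dx":0,"dy":0,"dz":0,"ax":0,"ay":0,"az":0,"gripper":1}])

```text
clock: 30.18
eef_pos: [443.6, -300.8, 230.8]
eef_rot: [-3.141, 0.088, 0.092]
wrist_force: [0.2, 0.5, -1.9]
finger_gap: 29.9
finger_force: 45.0
```

Call:
jog_arm(commands=[{"dx":0,"dy":0,"dz":0,"ax":0,"ay":0,"az":0,"gripper":1},{"dx":0,"dy":0,"dz":0,"ax":0,"ay":0,"az":0,"gripper":1},{"dx":0,"dy":0,"dz":0,"ax":0,"ay":0,"az":0,"gripper":1},{"dx":0,"dy":0,"dz":0,"ax":0,"ay":0,"az":0,"gripper":1},{"dx":0,"dy":0,"dz":0,"ax":0,"ay":0,"az":0,"gripper":1},{"dx":0,"dy":0,"dz":0,"ax":0,"ay":0,"az":0,"gripper":1},{"dx":0,"dy":0,"dz":0,"ax":0,"ay":0,"az":0,"gripper":1},{"dx":0,"dy":0,"dz":0,"ax":0,"ay":0,"az":0,"gripper":1},{"dx":0,"dy":0,"dz":0,"ax":0,"ay":0,"az":0,"gripper":1},{"dx":0,"dy":0,"dz":0,"ax":0,"ay":0,"az":0,"gripper":1}])

```text
clock: 31.42
eef_pos: [443.6, -300.8, 230.8]
eef_rot: [-3.141, 0.088, 0.092]
wrist_force: [-0.1, -0.2, -1.8]
finger_gap: 30.0
finger_force: 45.0
```

Call:
jog_arm(commands=[{"dx":0,"dy":0,"dz":0,"ax":0,"ay":0,"az":0,"gripper":1},{"dx":0,"dy":0,"dz":0,"ax":0,"ay":0,"az":0,"gripper":1},{"dx":0,"dy":0,"dz":0,"ax":0,"ay":0,"az":0,"gripper":1},{"dx":0,"dy":0,"dz":0,"ax":0,"ay":0,"az":0,"gripper":1}])

```text
clock: 31.92
eef_pos: [443.6, -300.8, 230.7]
eef_rot: [-3.141, 0.088, 0.092]
wrist_force: [-0.9, -0.2, -2.7]
finger_gap: 29.6
finger_force: 45.0
```

```bash
python3 -c "
from plan import *
p,R=now();print(p-point(50)[0])
g=np.load('grip.npy');pg,Rg=g[:3],Ro.from_quat(g[3:])
U=pg+FR.apply([0,0,90]);V=U+[0,0,30]
A=point(110)[0]
rows(p,R,[(A,R,4),(V+[0,-70,30],R,13),(V,Rg,4),(U,Rg,2)],g=1)
"
```

```text
t 31.93 [ 443.6 -300.8  230.7] [-3.141  0.088  0.092] gap 29.6 F [-0.9 -0.2 -2.7] 44.986138343811035
[ 0.12119381  0.11910343 -0.27278782]
[{"dx":-0.22,"dy":0,"dz":-0.31,"ax":0,"ay":0,"az":0,"gripper":1},{"dx":-0.21,"dy":0,"dz":-0.31,"ax":0,"ay":0,"az":0,"gripper":1},{"dx":-0.22,"dy":0,"dz":-0.31,"ax":0,"ay":0,"az":0,"gripper":1},{"dx":-0.21,"dy":0,"dz":-0.3,"ax":0,"ay":0,"az":0,"gripper":1},{"dx":0.08,"dy":-0.94,"dz":0.06,"ax":0,"ay":0,"az":0,"gripper":1},{"dx":0.08,"dy":-0.94,"dz":0.06,"ax":0,"ay":0,"az":0,"gripper":1},{"dx":0.07,"dy":-0.94,"dz":0.06,"ax":0,"ay":0,"az":0,"gripper":1},{"dx":0.08,"dy":-0.94,"dz":0.07,"ax":0,"ay":0,"az":0,"gripper":1},{"dx":0.07,"dy":-0.94,"dz":0.06,"ax":0,"ay":0,"az":0,"gripper":1},{"dx":0.08,"dy":-0.94,"dz":0.07,"ax":0,"ay":0,"az":0,"gripper":1}]
[{"dx":0.07,"dy":-0.93,"dz":0.06,"ax":0,"ay":0,"az":0,"gripper":1},{"dx":0.08,"dy":-0.94,"dz":0.07,"ax":0,"ay":0,"az":0,"gripper":1},{"dx":0.07,"dy":-0.93,"dz":0.06,"ax":0,"ay":0,"az":0,"gripper":1},{"dx":0.08,"dy":-0.94,"dz":0.07,"ax":0,"ay":0,"az":0,"gripper":1},{"dx":0.07,"dy":-0.93,"dz":0.06,"ax":0,"ay":0,"az":0,"gripper":1},{"dx":0.08,"dy":-0.94,"dz":0.07,"ax":0,"ay":0,"az":0,"gripper":1},{"dx":0.07,"dy":-0.93,"dz":0.06,"ax":0,"ay":0,"az":0,"gripper":1},{"dx":0.06,"dy":-0.44,"dz":0.18,"ax":0.01,"ay":0.13,"az":0.17,"gripper":1},{"dx":0.04,"dy":-0.44,"dz":0.19,"ax":0.01,"ay":0.12,"az":0.17,"gripper":1},{"dx":0.02,"dy":-0.43,"dz":0.19,"ax":0,"ay":0.13,"az":0.17,"gripper":1}]
[{"dx":0.01,"dy":-0.44,"dz":0.19,"ax":0.01,"ay":0.12,"az":0.17,"gripper":1},{"dx":0,"dy":0,"dz":0.37,"ax":0,"ay":0,"az":0,"gripper":1},{"dx":0,"dy":0,"dz":0.38,"ax":0,"ay":0,"az":0,"gripper":1}]
```

Call:
jog_arm(commands=[{"dx":-0.22,"dy":0,"dz":-0.31,"ax":0,"ay":0,"az":0,"gripper":1},{"dx":-0.21,"dy":0,"dz":-0.31,"ax":0,"ay":0,"az":0,"gripper":1},{"dx":-0.22,"dy":0,"dz":-0.31,"ax":0,"ay":0,"az":0,"gripper":1},{"dx":-0.21,"dy":0,"dz":-0.3,"ax":0,"ay":0,"az":0,"gripper":1},{"dx":0.08,"dy":-0.94,"dz":0.06,"ax":0,"ay":0,"az":0,"gripper":1},{"dx":0.08,"dy":-0.94,"dz":0.06,"ax":0,"ay":0,"az":0,"gripper":1},{"dx":0.07,"dy":-0.94,"dz":0.06,"ax":0,"ay":0,"az":0,"gripper":1},{"dx":0.08,"dy":-0.94,"dz":0.07,"ax":0,"ay":0,"az":0,"gripper":1},{"dx":0.07,"dy":-0.94,"dz":0.06,"ax":0,"ay":0,"az":0,"gripper":1},{"dx":0.08,"dy":-0.94,"dz":0.07,"ax":0,"ay":0,"az":0,"gripper":1}])

```text
clock: 33.17
eef_pos: [409.6, -76.4, 266.8]
eef_rot: [-3.141, 0.087, 0.092]
wrist_force: [0.8, -0.7, -2.1]
finger_gap: 30.0
finger_force: 45.0
```

Call:
jog_arm(commands=[{"dx":0.07,"dy":-0.93,"dz":0.06,"ax":0,"ay":0,"az":0,"gripper":1},{"dx":0.08,"dy":-0.94,"dz":0.07,"ax":0,"ay":0,"az":0,"gripper":1},{"dx":0.07,"dy":-0.93,"dz":0.06,"ax":0,"ay":0,"az":0,"gripper":1},{"dx":0.08,"dy":-0.94,"dz":0.07,"ax":0,"ay":0,"az":0,"gripper":1},{"dx":0.07,"dy":-0.93,"dz":0.06,"ax":0,"ay":0,"az":0,"gripper":1},{"dx":0.08,"dy":-0.94,"dz":0.07,"ax":0,"ay":0,"az":0,"gripper":1},{"dx":0.07,"dy":-0.93,"dz":0.06,"ax":0,"ay":0,"az":0,"gripper":1},{"dx":0.06,"dy":-0.44,"dz":0.18,"ax":0.01,"ay":0.13,"az":0.17,"gripper":1},{"dx":0.04,"dy":-0.44,"dz":0.19,"ax":0.01,"ay":0.12,"az":0.17,"gripper":1},{"dx":0.02,"dy":-0.43,"dz":0.19,"ax":0,"ay":0.13,"az":0.17,"gripper":1}])

```text
clock: 34.42
eef_pos: [404.9, 237.8, 224.3]
eef_rot: [3.141, 0.02, 0.002]
wrist_force: [0.2, -0.3, -1.5]
finger_gap: 29.7
finger_force: 45.0
```

Call:
jog_arm(commands=[{"dx":0.01,"dy":-0.44,"dz":0.19,"ax":0.01,"ay":0.12,"az":0.17,"gripper":1},{"dx":0,"dy":0,"dz":0.3,"ax":0,"ay":0,"az":0,"gripper":1},{"dx":0,"dy":0,"dz":0,"ax":0,"ay":0,"az":0,"gripper":1},{"dx":0,"dy":0,"dz":0,"ax":0,"ay":0,"az":0,"gripper":1},{"dx":0,"dy":0,"dz":0,"ax":0,"ay":0,"az":0,"gripper":1}])

```text
clock: 35.05
eef_pos: [405.4, 254.7, 204.7]
eef_rot: [-3.141, 0.0, -0.027]
wrist_force: [0.6, 0.2, -2.2]
finger_gap: 29.9
finger_force: 45.0
```

```bash
python3 -c "
from plan import *
p,R=now()
g=np.load('grip.npy');pg,Rg=g[:3],Ro.from_quat(g[3:]);print(FR.inv().apply(p-pg),(Rg.inv()*R).as_rotvec(degrees=True))
rows(p,R,[(pg+FR.apply([3,0,80]),Rg,2),(pg+FR.apply([2,0,10]),Rg,6)],g=1)
"
```

```text
t 35.05 [405.4 254.7 204.7] [-3.141  0.    -0.027] gap 29.9 F [ 0.6  0.2 -2.2] 44.985995292663574
[ 10.79598605  -0.28977313 104.74844079] [0.01922829 0.02071311 0.02264821]
[{"dx":0.1,"dy":0,"dz":0.31,"ax":0,"ay":0,"az":0,"gripper":1},{"dx":0.1,"dy":-0.01,"dz":0.31,"ax":0,"ay":0,"az":0,"gripper":1},{"dx":0.16,"dy":0,"dz":0.24,"ax":0,"ay":0,"az":0,"gripper":1},{"dx":0.16,"dy":0,"dz":0.24,"ax":0,"ay":0,"az":0,"gripper":1},{"dx":0.16,"dy":0,"dz":0.24,"ax":0,"ay":0,"az":0,"gripper":1},{"dx":0.17,"dy":0,"dz":0.24,"ax":0,"ay":0,"az":0,"gripper":1},{"dx":0.16,"dy":0,"dz":0.24,"ax":0,"ay":0,"az":0,"gripper":1},{"dx":0.17,"dy":0,"dz":0.25,"ax":0,"ay":0,"az":0,"gripper":1}]
```

Call:
jog_arm(commands=[{"dx":0.1,"dy":0,"dz":0.31,"ax":0,"ay":0,"az":0,"gripper":1},{"dx":0.1,"dy":-0.01,"dz":0.31,"ax":0,"ay":0,"az":0,"gripper":1},{"dx":0.16,"dy":0,"dz":0.24,"ax":0,"ay":0,"az":0,"gripper":1},{"dx":0.16,"dy":0,"dz":0.24,"ax":0,"ay":0,"az":0,"gripper":1},{"dx":0.16,"dy":0,"dz":0.24,"ax":0,"ay":0,"az":0,"gripper":1},{"dx":0.17,"dy":0,"dz":0.24,"ax":0,"ay":0,"az":0,"gripper":1},{"dx":0.16,"dy":0,"dz":0.24,"ax":0,"ay":0,"az":0,"gripper":1},{"dx":0.17,"dy":0,"dz":0.25,"ax":0,"ay":0,"az":0,"gripper":1},{"dx":0,"dy":0,"dz":0,"ax":0,"ay":0,"az":0,"gripper":1},{"dx":0,"dy":0,"dz":0,"ax":0,"ay":0,"az":0,"gripper":1}])

```text
clock: 36.3
eef_pos: [452.3, 254.2, 121.6]
eef_rot: [-3.141, 0.0, -0.027]
wrist_force: [-0.9, 0.3, -1.5]
finger_gap: 29.8
finger_force: 45.0
```

```bash
python3 -c "
from plan import *
p,R=now()
g=np.load('grip.npy');pg,Rg=g[:3],Ro.from_quat(g[3:]);print(FR.inv().apply(p-pg),(Rg.inv()*R).as_rotvec(degrees=True))
rows(p,R,[(pg+FR.apply([1,0,3]),Rg,2),(pg+FR.apply([0,0,0]),Rg,2)],g=1)
"
```

```text
t 36.3 [452.3 254.2 121.6] [-3.141  0.    -0.027] gap 29.8 F [-0.9  0.3 -1.5] 44.9860543012619
[1.59089137 0.52567543 9.79927076] [0.00936715 0.00589531 0.00249122]
[{"dx":0.04,"dy":0.01,"dz":0.07,"ax":0,"ay":0,"az":0,"gripper":1},{"dx":0.05,"dy":0,"dz":0.08,"ax":0,"ay":0,"az":0,"gripper":1},{"dx":0.01,"dy":0,"dz":0.04,"ax":0,"ay":0,"az":0,"gripper":1},{"dx":0.01,"dy":0,"dz":0.03,"ax":0,"ay":0,"az":0,"gripper":1}]
```

Call:
jog_arm(commands=[{"dx":0.04,"dy":0.01,"dz":0.07,"ax":0,"ay":0,"az":0,"gripper":1},{"dx":0.05,"dy":0,"dz":0.08,"ax":0,"ay":0,"az":0,"gripper":1},{"dx":0.01,"dy":0,"dz":0.04,"ax":0,"ay":0,"az":0,"gripper":1},{"dx":0.01,"dy":0,"dz":0.03,"ax":0,"ay":0,"az":0,"gripper":1},{"dx":0,"dy":0,"dz":0,"ax":0,"ay":0,"az":0,"gripper":1},{"dx":0,"dy":0,"dz":0,"ax":0,"ay":0,"az":0,"gripper":1},{"dx":0,"dy":0,"dz":0,"ax":0,"ay":0,"az":0,"gripper":1}])

```text
clock: 37.17
eef_pos: [456.6, 253.7, 112.7]
eef_rot: [-3.141, 0.0, -0.027]
wrist_force: [-1.5, 0.0, 0.4]
finger_gap: 29.8
finger_force: 45.0
```

```bash
python3 -c "
from plan import *
p,R=now()
g=np.load('grip.npy');pg,Rg=g[:3],Ro.from_quat(g[3:]);print(FR.inv().apply(p-pg),(Rg.inv()*R).as_rotvec(degrees=True))
"
```

```text
t 37.17 [456.6 253.7 112.7] [-3.141  0.    -0.027] gap 29.8 F [-1.5  0.   0.4] 44.98622953891754
[0.05062442 0.14648569 0.00892049] [ 0.00992339  0.00021346 -0.0036654 ]
```

Call:
jog_arm(commands=[{"dx":0,"dy":0,"dz":0,"ax":0,"ay":0,"az":0,"gripper":0},{"dx":0,"dy":0,"dz":0,"ax":0,"ay":0,"az":0,"gripper":0},{"dx":0,"dy":0,"dz":0,"ax":0,"ay":0,"az":0,"gripper":0},{"dx":0,"dy":0,"dz":0,"ax":0,"ay":0,"az":0,"gripper":0},{"dx":0,"dy":0,"dz":0,"ax":0,"ay":0,"az":0,"gripper":0},{"dx":0,"dy":0,"dz":-0.3,"ax":0,"ay":0,"az":0,"gripper":0},{"dx":0,"dy":0,"dz":-0.6,"ax":0,"ay":0,"az":0,"gripper":0},{"dx":0,"dy":0,"dz":-0.8,"ax":0,"ay":0,"az":0,"gripper":0},{"dx":0,"dy":0,"dz":-0.9,"ax":0,"ay":0,"az":0,"gripper":0},{"dx":0,"dy":0,"dz":-0.9,"ax":0,"ay":0,"az":0,"gripper":0}])

```text
clock: 38.42
eef_pos: [456.6, 253.5, 254.8]
eef_rot: [-3.141, -0.0, -0.027]
wrist_force: [-0.3, 0.5, -0.8]
finger_gap: 93.9
finger_force: 0.0
```

Call:
jog_arm(commands=[{"dx":0,"dy":0.8,"dz":-0.5,"ax":0,"ay":0,"az":0,"gripper":0},{"dx":-0.3,"dy":0.9,"dz":-0.3,"ax":0,"ay":0,"az":0,"gripper":0},{"dx":-0.3,"dy":0.9,"dz":0,"ax":0,"ay":0,"az":0,"gripper":0},{"dx":-0.3,"dy":0.9,"dz":0,"ax":0,"ay":0,"az":0,"gripper":0},{"dx":0,"dy":0.9,"dz":0,"ax":0,"ay":0,"az":0,"gripper":0},{"dx":0,"dy":0.9,"dz":0,"ax":0,"ay":0,"az":0,"gripper":0},{"dx":0,"dy":0.9,"dz":0,"ax":0,"ay":0,"az":0,"gripper":0},{"dx":0,"dy":0.5,"dz":0,"ax":0,"ay":0,"az":0,"gripper":0},{"dx":0,"dy":0,"dz":0,"ax":0,"ay":0,"az":0,"gripper":0},{"dx":0,"dy":0,"dz":0,"ax":0,"ay":0,"az":0,"gripper":0}])

```text
clock: 39.67
eef_pos: [413.6, -12.8, 284.9]
eef_rot: [-3.141, -0.0, -0.026]
wrist_force: [-0.1, -0.7, 0.1]
finger_gap: 93.9
finger_force: 0.0
```

```bash
python3 - <<'E'
from plan import *
from cell import cams
import cv2
now()
for n,boxes in (("top",{"rest":(185,195,240,268),"jig":(393,184,450,240)}),("side",{"rest":(243,220,330,310),"jig":(340,125,395,185)})):
    b=np.load(n+"0.npy",allow_pickle=True).item()["image"];a=cams.camera(n)["image"]
    d=cv2.absdiff(a,b).max(2)
    m=(d>40).astype(np.uint8)
    k,_,st,ce=cv2.connectedComponentsWithStats(m)
    print(n,[(st[i].tolist(),) for i in range(1,k) if st[i][4]>6])
    for o,(x0,y0,x1,y1) in boxes.items():
        e=d[y0:y1,x0:x1];print(o,"changed px",int((e>25).sum()),"max",int(e.max()))
E
```

```text
t 39.67 [413.6 -12.8 284.9] [-3.141 -0.    -0.026] gap 93.9 F [-0.1 -0.7  0.1] 0.0
top [([299, 154, 20, 4, 63],), ([299, 164, 21, 10, 124],), ([414, 204, 26, 23, 540],), ([249, 253, 130, 147, 10305],), ([580, 390, 24, 10, 140],), ([277, 392, 34, 8, 113],), ([615, 394, 25, 6, 74],)]
rest changed px 6 max 31
jig changed px 567 max 179
side [([354, 0, 67, 154, 5030],), ([447, 0, 36, 10, 175],), ([458, 0, 151, 234, 20808],), ([596, 68, 44, 81, 1786],), ([585, 161, 55, 29, 204],), ([271, 193, 27, 17, 214],), ([591, 210, 10, 17, 41],), ([356, 223, 11, 11, 33],), ([346, 231, 17, 12, 44],), ([627, 235, 12, 13, 62],), ([551, 247, 4, 4, 9],), ([553, 249, 87, 80, 3159],), ([594, 252, 37, 14, 289],), ([549, 270, 14, 24, 97],), ([575, 318, 5, 3, 9],)]
rest changed px 0 max 19
jig changed px 365 max 212
```

The thermometer region matches the first picture pixel for pixel, the stack is seated, and nothing else moved.

```bash
python3 -c "
from cell import job
print(job.sign_off())"
```

```text
the job is handed in; nothing more can be done
None
```

I handed the job in after about 40 s of robot time: the spacer and cap are seated in the pocket with the boss outwards, the thermometer was held about 50 mm from the boss face for about 3 s and is back in its rest, nose down, and the camera comparison showed nothing else moved; sign-off returned no verdict.

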